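Make up two lapidary kits

ROBOT

A 6-joint arm with a two-finger parallel gripper is mounted at the origin on a cart in front of the work surface, level with it; the furniture and walls round the work are solid. World frame = base frame: x ahead of the robot, y to its left, z up, the work surface at z = 0. Lengths are in mm, angles in rad, forces in N, time in s.
With the tool pointing down it reaches from about 350 to 975 mm from the base axis. Payload 7.1 kg.
Tool frame: the origin (TCP) lies on the front face of the gripper's body, between the roots of the fingers; the fingertips stand 80 mm ahead of it and the grasp point (between the pads) lies 61 mm ahead of it (ctrl.tcp_to_grasp is the distance from the TCP to the grasp point, in mm); z points along the fingers, y is the direction in which the jaws open and shut (so a half turn about z gives the same grasp; the last joint's range is limited). The gripper opens to 88 mm and grips with 3 to 60 N. Pads are 20 mm wide; open, the fingers measure 115 mm over their backs; the gripper's body (75 mm by 178 mm) begins 61 mm behind the grasp point.
Start: joints at [1.147, 0.423, 1.63, -0, 1.089, -0.019], TCP at [246.115, 574.485, 302.675] pointing down, gripper open.
Joint ranges: [-3, 3], [-0.9, 2.11], [0.09, 2.58], [-1.31, 4.45], [0.11, 2.69], [-2.54, 2.54]. Speed limits (rad/s): [2.39, 2.39, 3.01, 3.14, 3.14, 3.14].

INTERFACE

Orientations are given as a rotation vector (axis times angle).
In Python, from workcell import telemetry, get_image, ctrl gives the robot as it stands.
- The arm moves only by the tool send_rows, never from a script. Its argument "rows" is a list of rows, each a list of 5 numbers: the shift along the tool's x, y, z in m, then the turn about the tool's z in rad, then the opening, from -1 (shut) to 1 (fully open). A call has 1 to 5 rows; each row shifts and turns the commanded pose from where the row before left it, along the tool's axes as they then stand; what a row does not reach is not made up. A row lasts 1/10 s, in which the tool goes at most 50 mm and 8.59 degrees, less where a joint would pass 70% of its speed; a pose out of reach is approached as far as the arm can. A call with a gripper value outside its range is refused whole. The fingers move at their own pace and stop on an object; the grip force is fixed at half the most. Time passes only in rows, so rows that do not move let the fingers close. It gives the time, the measured TCP pose, the force and the opening at its end, in the units of the state.
- telemetry.get_obs(): the state, without advancing time (a new reading comes with each control period).
- get_image(name): name is "scene" or "top" or "wrist"; returns a dict with "color" (480x640x3 uint8, blue, green, red), "z_map" (480x640 float32, mm along the optical axis (not along the pixel's ray), 0 where there is no reading), "camera_matrix" (3x3 intrinsics, pixels), "rvec" (rotation vector, rad) and "tvec" (3), from world to camera coordinates, as OpenCV has them. Camera axes: x right, y down, z forward; pixel columns grow to the right and rows downward; lengths in mm; the calibration is good to about 2 mm. A picture is of the moment at which its call begins.
- ctrl.close_job(): hands the job in, once; it reports no verdict.
The state is a dict: "t": time; "qpos": joint angles; "qvel": joint speeds; "joint_torque": joint torques, N m; "ee_pos": TCP position; "orientation": TCP orientation; "ft_force": force on the tool from outside, world axes, zero at the start; "moment": the same for the moment, N m; "width": finger opening in mm.
Only numpy, scipy, OpenCV 4.12 (cv2) and the standard library are available. Lean on these libraries where they do the work, as an engineer would, in place of code of your own. Each camera call takes 0.05 s, during which the arm holds its last target.

TASK

Make up two kits from the stock laid out in a row along the front of the bench. In the two-part tray put the largest of the three rough stones there in the open bay and stand the jar of polish in the round collar; in the three-part tray lay the wooden bar flat in the long bay, and set the smallest rough stone in the larger of the two short bays and the little brass block in the smaller one, each right way up as it stood. Leave the middle-sized stone and the tape roll where they are.

Things in the scene. Friction and masses are not known exactly. Their poses are not given: they have to be found in the camera images.
- collar_tray: Fixed dark wooden kit tray, two parts, 92 (x) x 178 (y) mm; yaw within 0.25. Floor 4 mm thick, rims 4 mm wide, tops 10 mm above the bench. Origin: centre of underside. Left (+y) half: open bay 84 x 82 mm inside, centre x 0, y +44 mm. Right (-y) half: round metal collar, centre x 0, y -43 mm, 76 mm inside diameter, 4 mm wall, top 24 mm above the bench.
- bar_tray: Fixed dark wooden kit tray, three parts, no collar, 118 (x) x 148 (y) mm; yaw within 0.25. Floor 4 mm thick, rims 4 mm wide, tops 10 mm above the bench. Origin: centre of underside. Inside sizes x by y: long bay, nearest the robot, 50 x 140, centre (-30, 0) mm; behind it the larger short bay 56 x 84, centre (27, 28), and the smaller 56 x 52, centre (27, -44).
- stone_large: Largest of the three rough stones in the front row: a rounded tan lump, 44 (x) x 52 (y) x 36 (z) mm, standing on a flat underside. Origin: centre of the underside. Grasp across its x. About 0.16 kg.
- stone_middle: Middle-sized rough stone, dark grey and white, 32 (x) x 44 (y) x 23 (z) mm. Origin: centre of the underside. It stays where it is.
- stone_small: Smallest rough stone, rust and cream, 29 (x) x 34 (y) x 22 (z) mm, standing on a flat underside. Origin: centre of the underside. Grasp across its x. About 0.05 kg.
- rest_bar: Plain light wooden bar (a rest for dop sticks), 110 (x) x 24 (y) x 20 (z) mm, lying flat. Origin: centre of the underside; its x runs along its length. Grasp across its y. About 0.03 kg.
- jet_block: Small yellow brass block (a water-jet block) with a dark hole in one side, 20 (x) x 24 (y) x 20 (z) mm, its solid reaching from x -8 to x +12 mm, with a small stub 3 mm farther at -x. Origin: on the underside, middle of its y. Grasp across its y. About 0.08 kg.
- polish_jar: Round jar of polish with a screw lid fixed on, standing upright: body 55 mm in diameter up to 54 mm, lid 53 mm in diameter from 54 to 68 mm, white with a black lid. Origin: centre of the underside. Grasp across the lid. About 0.11 kg.
- tape: Black roll of tape lying flat, 62 mm in diameter, 19 mm high. Origin: centre of the underside. It stays where it is.
Things that resemble listed ones, but are neither listed nor needed, are in the scene too. Leave any pink or purple look-alike of the polish_jar alone.

How it is judged (in metres and radians):
At the end, for the whole second after the job is handed in: Each thing rests flat on the floor of its bay, off its centre by at most (x, y mm): large stone 24, 24; jar 13, 13 in the collar; bar 16, 18; small stone 18, 30; brass block 20, 18. Tilt under 0.1 rad (stones 0.35), all at rest. Middle stone and tape moved less than 30 mm (x of stone_large in the frame of collar_tray between -0.024 and 0.024 m and y of stone_large in the frame of collar_tray between 0.02 and 0.068 m and z of stone_large in the frame of collar_tray below 0.012 m and angle between each of stone_large, stone_small's own z axis and vertical below 0.35 rad and linear speed of each of stone_large, polish_jar, rest_bar, stone_small, jet_block below 0.02 m/s and x of polish_jar in the frame of collar_tray between -0.013 and 0.013 m and y of polish_jar in the frame of collar_tray between -0.056 and -0.03 m and z of polish_jar in the frame of collar_tray below 0.008 m and angle between each of polish_jar, rest_bar, jet_block's own z axis and vertical below 0.1 rad and x of rest_bar in the frame of bar_tray between -0.046 and -0.014 m and y of rest_bar in the frame of bar_tray between -0.018 and 0.018 m and z of each of rest_bar, jet_block in the frame of bar_tray below 0.008 m and x of stone_small in the frame of bar_tray between 0.009 and 0.045 m and y of stone_small in the frame of bar_tray between -0.002 and 0.058 m and z of stone_small in the frame of bar_tray below 0.012 m and x of jet_block in the frame of bar_tray between 0.007 and 0.047 m and y of jet_block in the frame of bar_tray between -0.062 and -0.026 m and distance of each of stone_middle, tape from where it was at the start of the episode below 0.03 m); the robot touches nothing.
It fails at once if the middle-sized stone is shifted by 30 mm or more (distance of stone_middle from where it was at the start of the episode above 0.03 m).
It fails at once if the tape roll is shifted by 30 mm or more (distance of tape from where it was at the start of the episode above 0.03 m).
It also fails if it takes over 128 s, if anything falls off the work surface, if the arm or the gripper's body presses on something with over 40 N, if the wrist force passes 120 N, or if a joint passes its speed limit or range.

## Working session

There is one attempt and no reset: what is moved stays moved. The work goes in short steps, Python scripts to look and compute and a tool call to move; the robot and the scene stay as the last step left them, time stands still between calls to the robot, and variables do not carry over. Pictures are saved under pics/ and viewed, and the job is handed in when it is done.

Besides the shell and the picture viewer there is one more tool, called after "Emit:" by a JSON object that holds its "fn" and its "kwargs". send_rows: Moves the arm, as the interface text tells. Its arguments: {"type":"object","properties":{"rows":{"type":"array"}},"required":["rows"]}

```bash
ls; mkdir -p pics; python3 - <<'E'
from workcell import telemetry,get_image,ctrl
import cv2
for n in ("scene","top","wrist"):
    im=get_image(n); cv2.imwrite(f"pics/{n}0.png",im["color"]); print(n,im["camera_matrix"],im["rvec"],im["tvec"])
o=telemetry.get_obs(); print(o)
E
```

```text
pics
scene [[530.06403088   0.         311.66709808]
 [  0.         530.06403088 242.16483701]
 [  0.           0.           1.        ]] [ 0.85912521 -2.28575293  1.34698589] [421.08185215 208.43181515 904.20241996]
top [[590.75091311   0.         308.97631668]
 [  0.         590.75091311 241.08422785]
 [  0.           0.           1.        ]] [ 2.23602869 -1.92352092  0.24626055] [ -82.18831573  535.28698862 1538.84610761]
wrist [[421.33547136   0.         326.18063895]
 [  0.         421.33547136 233.96968054]
 [  0.           0.           1.        ]] [-2.43803899 -1.60809041 -0.20496492] [-624.9639385   -31.10074234  389.12916542]
{'t': 0.15, 'qpos': array([ 1.14695299e+00,  4.23653518e-01,  1.63048027e+00,  1.06144643e-05,
        1.08864339e+00, -1.89998039e-02]), 'qvel': array([ 0.0016741 , -0.00031709, -0.00321851,  0.0017302 ,  0.00028984,
       -0.00040046]), 'joint_torque': array([ 1.06328541e-04, -5.44981241e+01, -2.73920149e+01,  6.43315818e-02,
        2.04938877e-02, -1.11428808e-04]), 'ee_pos': array([246.00841753, 574.18338488, 302.10102078]), 'orientation': array([-6.31546158e-01, -3.07718353e+00,  1.81182289e-03]), 'ft_force': array([0.08073509, 0.63966508, 0.85590116]), 'moment': array([ 0.02228888, -0.01474911,  0.00414166]), 'width': 87.8696962547758}
```

View pics/scene0.png

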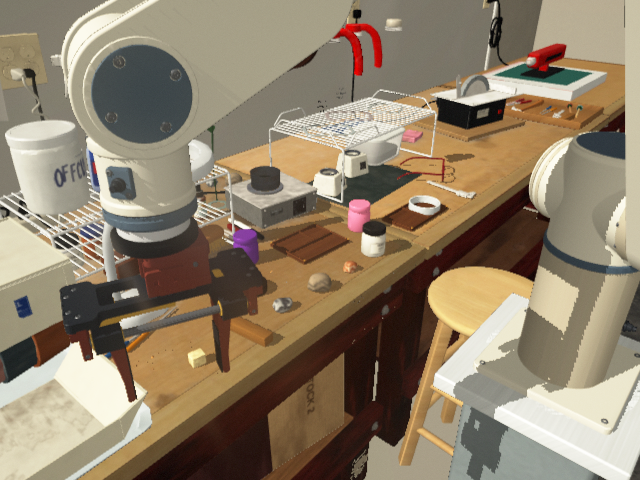

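View pics/top0.png

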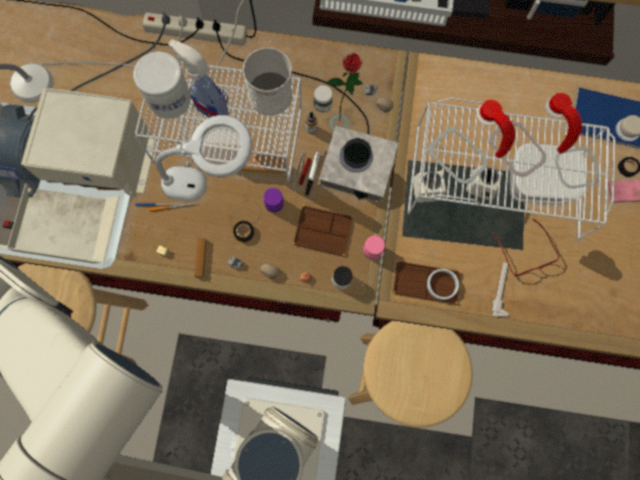

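View pics/wrist0.png

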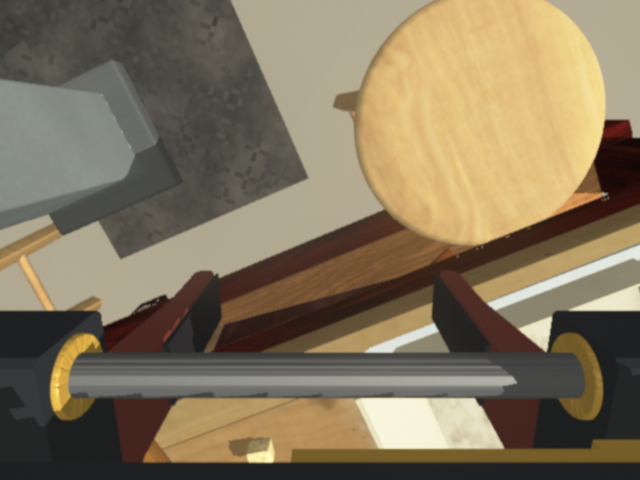

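```bash
cat > h.py <<'E'
import numpy as np, cv2
from scipy.spatial.transform import Rotation as R
from workcell import telemetry,get_image,ctrl
def cam(im):
    return im["camera_matrix"],R.from_rotvec(np.ravel(im["rvec"])).as_matrix(),np.ravel(im["tvec"])
def ray(im,uv):
    K,Rm,t=cam(im); uv=np.atleast_2d(uv).astype(float)
    d=np.c_[uv,np.ones(len(uv))]@np.linalg.inv(K).T@Rm
    return -Rm.T@t,d
def onplane(im,uv,z):
    c,d=ray(im,uv); return c+d*((z-c[2])/d[:,2])[:,None]
def depthpts(im,uv):
    c,d=ray(im,uv); uv=np.atleast_2d(uv).astype(int); return c+d*im["z_map"][uv[:,1],uv[:,0]][:,None]
def proj(im,p):
    K,Rm,t=cam(im); q=np.atleast_2d(p)@Rm.T+t; q=q@K.T; return q[:,:2]/q[:,2:]
def tri(im1,uv1,im2,uv2):
    c1,d1=ray(im1,uv1);c2,d2=ray(im2,uv2);d1=d1[0]/np.linalg.norm(d1);d2=d2[0]/np.linalg.norm(d2)
    s=np.linalg.lstsq(np.c_[d1,-d2],c2-c1,rcond=None)[0]
    a=c1+s[0]*d1;b=c2+s[1]*d2; return (a+b)/2,np.linalg.norm(a-b)
E
python3 - <<'E'
from h import *
t=get_image("top");s=get_image("scene");w=get_image("wrist")
for n,i in(("top",t),("scene",s),("wrist",w)):
    c,d=ray(i,[i["camera_matrix"][0,2],i["camera_matrix"][1,2]]);print(n,c,d)
o=telemetry.get_obs();print(R.from_rotvec(o["orientation"]).as_matrix(),o["ee_pos"])
cv2.imwrite("pics/topA.png",cv2.resize(t["color"][180:310,120:320],None,fx=4,fy=4,interpolation=cv2.INTER_CUBIC))
cv2.imwrite("pics/topB.png",cv2.resize(t["color"][180:320,290:490],None,fx=4,fy=4,interpolation=cv2.INTER_CUBIC))
cv2.imwrite("pics/scA.png",cv2.resize(s["color"][180:380,180:450],None,fx=2.9,fy=2.9,interpolation=cv2.INTER_CUBIC))
for k,uv in dict(brass=(162,250),bar=(200,258),tape=(243,231),mid=(234,262),lg=(269,270),sm=(306,277),jar=(342,274),pink=(373,244),ct=(412,280),bt=(323,230),left=(130,255)).items(): print(k,depthpts(t,uv).round(1))
E
```

```text
top [ 152.77282603  -48.37640676 1623.46992865] [[ 0.24217241  0.02933316 -0.96978971]]
scene [-131.99963535  798.16542498  619.55130109] [[ 0.57166811 -0.66093023 -0.48617569]]
wrist [183.64759682 601.90399588 383.88381965] [[ 0.23205384 -0.1000809  -0.96754061]]
[[-9.19193303e-01  3.93806584e-01 -2.13795587e-04]
 [ 3.93806642e-01  9.19193188e-01 -4.60372352e-04]
 [ 1.52217841e-05 -5.07365305e-04 -9.99999871e-01]] [246.05285287 574.37967027 302.40247263]
brass [[466.3 400.5  20.7]]
bar [[460.6 292.7  16.3]]
tape [[560.2 191.2  -3.9]]
mid [[463.2 196.9  18.3]]
lg [[452.3  95.7  35. ]]
sm [[451.6  -6.8  16.5]]
jar [[ 466.1 -102.5   60.7]]
pink [[ 559.6 -174.4   66.7]]
ct [[ 489.2 -299.1    6.8]]
bt [[595.3 -34.    3.7]]
left [[443.7 494.   -5.7]]
```

View pics/topA.png

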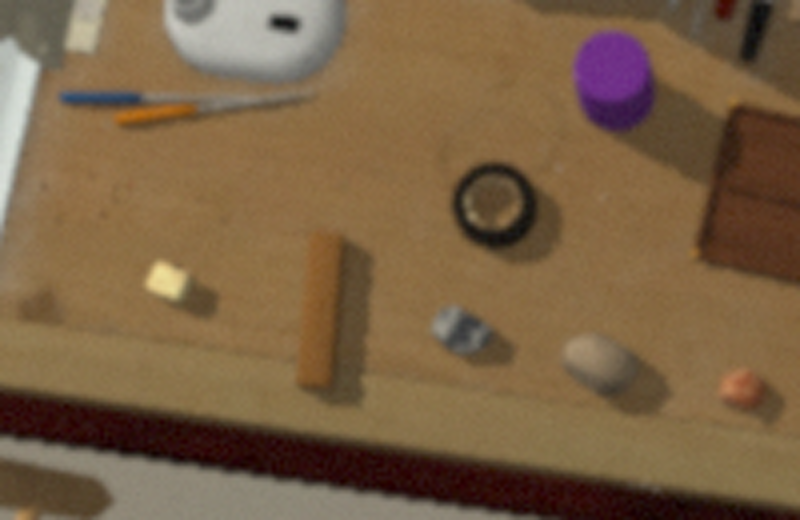

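View pics/topB.png

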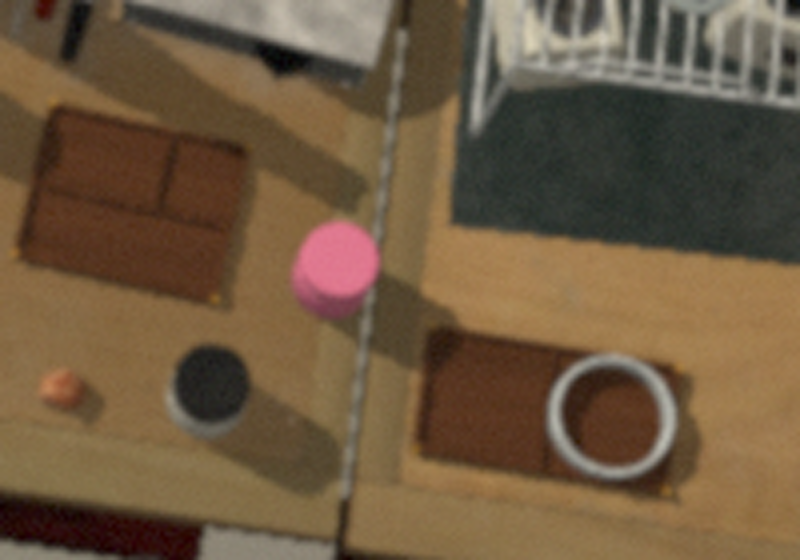

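View pics/scA.png

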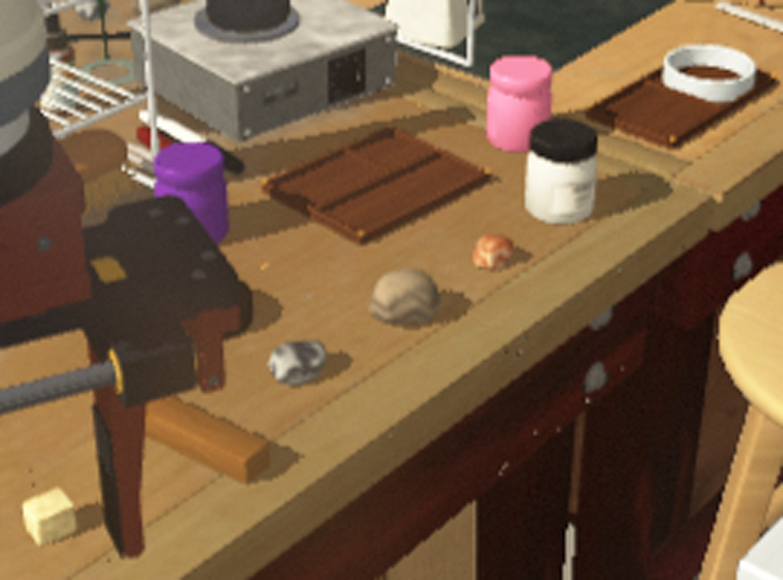

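The top crops show the stock row. Full-frame pixels: brass block (162,250), bar (200,258), grey/white stone (234,262), tape (243,231), tan stone (269,270), rust stone (306,277) and white jar with black lid (342,277). The pink jar (373,246) and the purple jar (273,200) are look-alikes. The trays are at (323,230), three-part, and (428,284), with the collar. I'll square the tool up first, then move over the row for a closer look.

Emit:
{"fn": "send_rows", "kwargs": {"rows": [[0,0,0,-0.135,1],[0,0,0,-0.135,1],[0,0,0,-0.135,1]]}}

```text
t: 0.6
ee_pos: [246.1, 574.4, 302.6]
orientation: [0.009, -3.141, 0.0]
ft_force: [0.2, 0.7, 0.2]
width: 87.9
```

Emit:
{"fn": "send_rows", "kwargs": {"rows": [[-0.04,-0.03,0,0,1],[-0.04,-0.03,0,0,1],[-0.04,-0.03,0,0,1],[-0.03,-0.04,0,0,1],[-0.02,-0.045,0,0,1]]}}

```text
t: 1.1
ee_pos: [418.1, 398.4, 302.7]
orientation: [-0.0, 3.141, 0.001]
ft_force: [1.1, -0.1, -0.9]
width: 87.9
```

Emit:
{"fn": "send_rows", "kwargs": {"rows": [[0,-0.048,0,0,1],[0,-0.05,0,0,1],[0,-0.05,0,0,1]]}}

```text
t: 1.4
ee_pos: [416.0, 249.6, 302.6]
orientation: [-0.001, 3.141, -0.0]
ft_force: [2.1, -0.4, -0.6]
width: 87.9
```

```bash
cat > snap.py <<'E'
import sys,pickle
from h import *
n=sys.argv[1]
w=get_image("wrist"); pickle.dump(w,open(f"{n}.pkl","wb")); cv2.imwrite(f"pics/{n}.png",w["color"])
o=telemetry.get_obs();print(o["ee_pos"].round(1),o["orientation"].round(3),o["qpos"].round(2),o["t"])
E
python3 snap.py w1
```

```text
[414.6 244.  302. ] [-2.000e-03 -3.139e+00  7.000e-03] [ 0.51  0.21  1.94 -0.    0.99 -1.06] 1.45
```

View pics/w1.png

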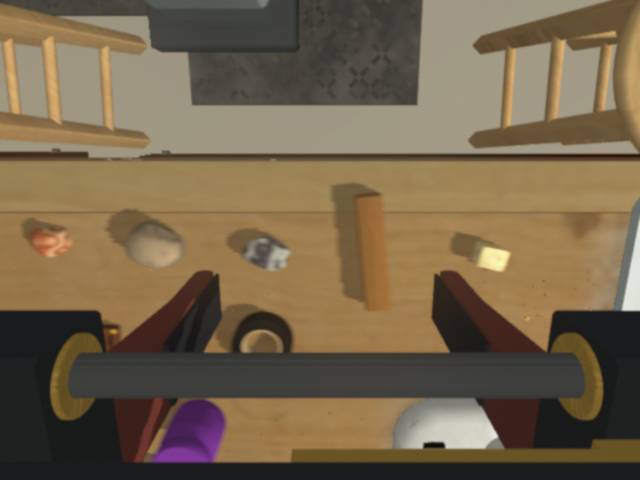

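The wrist view shows the bar at (371,250), brass block (491,257), grey/white stone (267,253), tan stone (155,245), rust stone (50,240) and tape (262,335). Next I'll move on for a view of the right side.

Emit:
{"fn": "send_rows", "kwargs": {"rows": [[-0.01,-0.05,0,0,1],[-0.01,-0.05,0,0,1],[-0.01,-0.05,0,0,1],[-0.01,-0.05,0,0,1],[-0.01,-0.03,0,0,1]]}}

```text
t: 1.95
ee_pos: [465.4, 22.7, 302.9]
orientation: [0.002, 3.141, -0.001]
ft_force: [0.8, -0.2, 0.5]
width: 87.9
```

Emit:
{"fn": "send_rows", "kwargs": {"rows": [[0,0,0,0,1]]}}

```text
t: 2.05
ee_pos: [466.4, 22.4, 303.0]
orientation: [0.006, 3.14, -0.001]
ft_force: [-0.6, 0.6, 0.4]
width: 87.8
```

```bash
python3 snap.py w2
```

```text
[465.8  24.  302.8] [0.006 3.141 0.   ] [ 0.03  0.19  1.97  0.    0.98 -1.54] 2.1
```

View pics/w2.png

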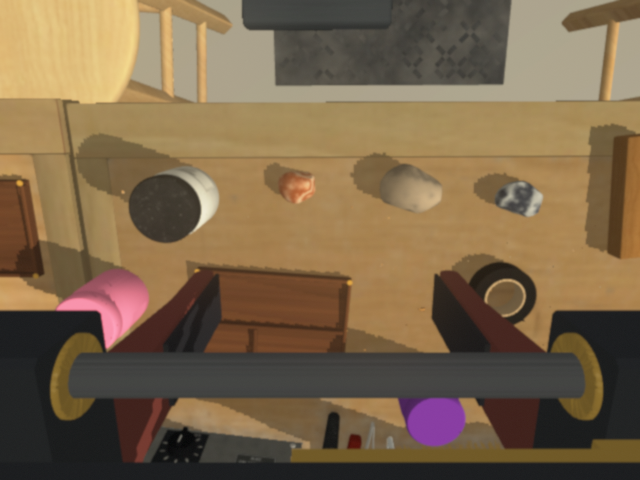

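Emit:
{"fn": "send_rows", "kwargs": {"rows": [[0,-0.05,0,0,1],[0,-0.05,0,0,1],[0,-0.05,0,0,1],[0,-0.05,0,0,1],[0,-0.04,0,0,1]]}}

```text
t: 2.6
ee_pos: [465.6, -215.6, 302.8]
orientation: [-0.001, 3.141, 0.0]
ft_force: [1.3, 0.0, 0.6]
width: 87.5
```

Emit:
{"fn": "send_rows", "kwargs": {"rows": [[0,0,0,0,1]]}}

```text
t: 2.7
ee_pos: [466.0, -217.2, 302.8]
orientation: [0.004, 3.141, -0.002]
ft_force: [0.3, 0.8, -0.2]
width: 87.9
```

```bash
python3 snap.py w3
```

```text
[ 465.6 -215.3  302.5] [-3.000e-03 -3.142e+00 -0.000e+00] [-0.46  0.26  1.87  0.    1.01 -2.03] 2.75
```

View pics/w3.png

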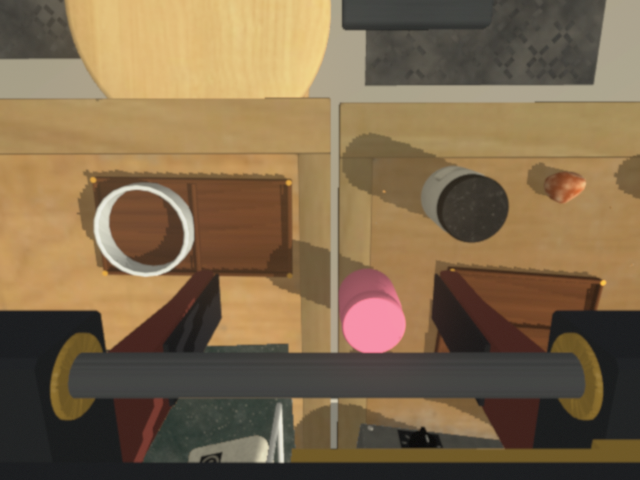

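w2 shows the jar at (172,205), rust stone (297,186), tan stone (411,188), grey stone (519,198) and the three-part tray's near corner pins (197,270) and (350,282). w3 shows the collar ring at (145,230), the collar tray pins (94,180), (289,183), (105,272) and (288,275), and the jar lid at (472,208). Now I'll measure from these views.

```bash
cat > m.py <<'E'
import pickle
from h import *
W={k:pickle.load(open(k+".pkl","rb")) for k in("w1","w2","w3")}
for k,im in W.items():
    v,u=np.mgrid[0:480,0:640]; uv=np.c_[u.ravel(),v.ravel()]
    P=depthpts(im,uv); z=P[:,2].reshape(480,640); im["z"]=z
    hsv=cv2.cvtColor(im["color"],cv2.COLOR_BGR2HSV)
    m=((z>6)&(z<100)&(im["z_map"]>200)); m[275:]=0
    m=cv2.morphologyEx(m.astype(np.uint8),cv2.MORPH_OPEN,np.ones((3,3)))
    cs,_=cv2.findContours(m,cv2.RETR_EXTERNAL,cv2.CHAIN_APPROX_NONE)
    print(k,"bench z",np.median(z[(abs(z)<15)]).round(1),z[abs(z)<15].std().round(2))
    for c in cs:
        if cv2.contourArea(c)<150: continue
        r=cv2.minAreaRect(c); mm=np.zeros_like(m); cv2.drawContours(mm,[c],-1,1,-1)
        h=np.percentile(z[mm>0],97); q=onplane(im,c[:,0,:],h*.5)
        rr=cv2.minAreaRect(q[:,:2].astype(np.float32))
        print(np.round(r[0]),"h",h.round(1),"midplane rect ctr",np.round(rr[0],1),"size",np.round(rr[1],1),"ang",round(rr[2],1))
    # orange pins
    pm=((hsv[...,0]>12)&(hsv[...,0]<28)&(hsv[...,1]>170)&(hsv[...,2]>170)).astype(np.uint8)
    n,l,s,c=cv2.connectedComponentsWithStats(pm)
    print("pins",[(c[i].round(1).tolist(),int(s[i,4])) for i in range(1,n) if 5<s[i,4]<80])
E
python3 m.py
```

```text
w1 bench z -0.6 2.2
[493. 257.] h 20.7 midplane rect ctr [467.7 404.9] size [30.1 23.7] ang 76.8
[269. 252.] h 22.0 midplane rect ctr [462.6 196.8] size [41.1 31.3] ang 67.3
[ 52. 241.] h 21.7 midplane rect ctr [452.5  -2.8] size [28.6 35.8] ang 5.0
[158. 246.] h 34.9 midplane rect ctr [455.6  97.4] size [53.9 44. ] ang 61.6
[630. 237.] h 21.5 midplane rect ctr [450.7 529.2] size [71.8 16.6] ang 10.7
[374. 234.] h 20.7 midplane rect ctr [446.9 293.9] size [78.6 25.1] ang 6.3
pins [([113.2, 331.1], 12)]
w2 bench z -0.5 2.79
[504. 269.] h 19.1 midplane rect ctr [531.5 190.5] size [37.3  9.9] ang 89.8
[519. 196.] h 22.1 midplane rect ctr [462.6 196. ] size [42.9 29.2] ang 70.2
[ 26. 226.] h 10.7 midplane rect ctr [ 491.4 -258.2] size [89.8 17.3] ang 0.2
[296. 186.] h 21.6 midplane rect ctr [452.8  -4.1] size [32.1 27.8] ang 89.3
[173. 203.] h 68.6 midplane rect ctr [ 463.5 -106.2] size [57.6 78.7] ang 26.1
[411. 188.] h 35.2 midplane rect ctr [453.5  97.3] size [56.3 38.3] ang 71.3
[625. 196.] h 20.8 midplane rect ctr [465.3 290.7] size [114.   25.6] ang 10.4
pins [([19.4, 182.9], 27), ([196.5, 270.2], 6), ([348.8, 282.2], 16)]
w3 bench z -0.5 2.7
[255. 270.] h 10.4 midplane rect ctr [ 533.2 -285.1] size [68.9  7. ] ang 89.9
[256. 222.] h 10.8 midplane rect ctr [ 486.8 -280.4] size [62.9 81.5] ang 89.9
[155. 226.] h 23.8 midplane rect ctr [ 488.7 -370.5] size [117.3  90.8] ang 89.9
[565. 186.] h 21.5 midplane rect ctr [452.9  -5.1] size [35.7 27.7] ang 89.9
[464. 203.] h 68.7 midplane rect ctr [ 464.3 -100.6] size [76.4 57.8] ang 66.1
pins [([92.8, 179.6], 14), ([288.1, 182.3], 22), ([104.9, 272.5], 14), ([601.6, 282.6], 14)]
```

```bash
cat > m2.py <<'E'
import pickle
from h import *
W={k:pickle.load(open(k+".pkl","rb")) for k in("w1","w2","w3")}
print("tri bt pinL",tri(W["w2"],(348.8,282.2),W["w3"],(601.6,282.6)))
c=onplane(W["w3"],[(92.8,179.6),(288.1,182.3),(104.9,272.5),(288.1,275)],10); print("ct pins",c.round(1).tolist(), c.mean(0).round(1))
b=onplane(W["w2"],[(196.5,270.2),(348.8,282.2)],10);print("bt near pins",b.round(1).tolist())
def lid(im,box):
    x0,y0,x1,y1=box; h=cv2.cvtColor(im["color"],cv2.COLOR_BGR2HSV)
    m=np.zeros((480,640),np.uint8); m[y0:y1,x0:x1]=(h[y0:y1,x0:x1,2]<75)
    m=cv2.morphologyEx(m,cv2.MORPH_OPEN,np.ones((5,5)))
    cs,_=cv2.findContours(m,cv2.RETR_EXTERNAL,cv2.CHAIN_APPROX_NONE);c=max(cs,key=cv2.contourArea)
    return cv2.minEnclosingCircle(onplane(im,c[:,0],66)[:,:2].astype(np.float32)),c
for k,bx in(("w2",(125,165,205,245)),("w3",(432,165,515,245))):
    r,c=lid(W[k],bx); e=cv2.fitEllipse(c); print(k,"lid",np.round(r[0],1),r[1],e); W[k]["l"]=e[0]
print("tri lid",tri(W["w2"],W["w2"]["l"],W["w3"],W["w3"]["l"]))
im=W["w3"];h=cv2.cvtColor(im["color"],cv2.COLOR_BGR2HSV)
m=np.zeros((480,640),np.uint8); m[175:280,85:200]=((h[175:280,85:200,1]<60)&(h[175:280,85:200,2]>130))
cs,_=cv2.findContours(m,cv2.RETR_CCOMP,cv2.CHAIN_APPROX_NONE)
for c in cs:
    if cv2.contourArea(c)>2000: r=cv2.minEnclosingCircle(onplane(im,c[:,0],24)[:,:2].astype(np.float32));print("collar",np.round(r[0],1),r[1])
t=get_image("top"); pickle.dump(t,open("top.pkl","wb"))
uv=np.array([(53,103),(246,148),(215,298),(20,253)])/4+[290,180]
print("bt top corners",onplane(t,uv,10).round(1).tolist())
for k,sl in (("w1",np.s_[225:285,460:530]),):
    cv2.imwrite("pics/brass.png",cv2.resize(W[k]["color"][sl],None,fx=8,fy=8,interpolation=cv2.INTER_CUBIC))
a=W["w1"]["color"][205:275,20:300]; bb=W["w2"]["color"][150:225,270:550]
cv2.imwrite("pics/stones.png",cv2.resize(np.vstack([a,bb]),None,fx=2.8,fy=2.8,interpolation=cv2.INTER_CUBIC))
E
python3 m2.py
```

```text
tri bt pinL (array([544.46186987,  43.91709584,   9.22604883]), np.float64(0.32737393249877933))
ct pins [[445.7, -424.4, 10.0], [448.5, -250.9, 10.0], [533.1, -425.6, 10.0], [536.0, -253.1, 10.0]] [ 490.8 -338.5   10. ]
bt near pins [[531.4, -99.4, 10.0], [544.0, 43.9, 10.0]]
w2 lid [ 461.2 -101.7] 27.06142807006836 ((164.12184143066406, 207.7064666748047), (65.15396118164062, 69.83865356445312), 112.98097229003906)
w3 lid [ 461.1 -105. ] 27.3257999420166 ((471.9727478027344, 207.5938720703125), (65.60579681396484, 70.16456604003906), 75.35205078125)
tri lid (array([ 461.51000668, -103.50559943,   61.70536118]), np.float64(0.17884089356897534))
collar [ 487.6 -378.2] 45.58021545410156
collar [ 489.5 -380. ] 37.83586883544922
bt top corners [[656.2, 32.1, 10.0], [643.8, -108.8, 10.0], [532.0, -101.6, 10.0], [543.6, 38.4, 10.0]]
```

View pics/brass.png

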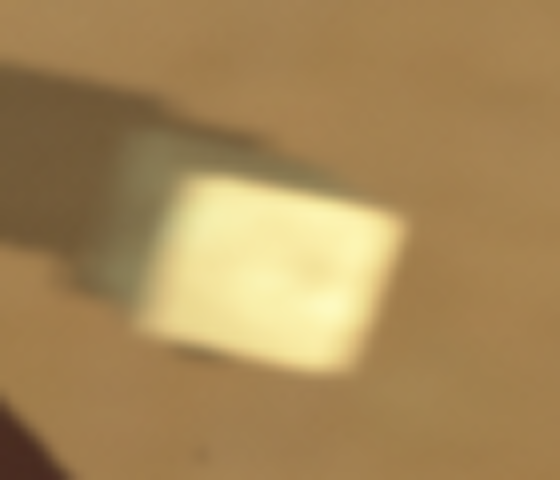

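View pics/stones.png

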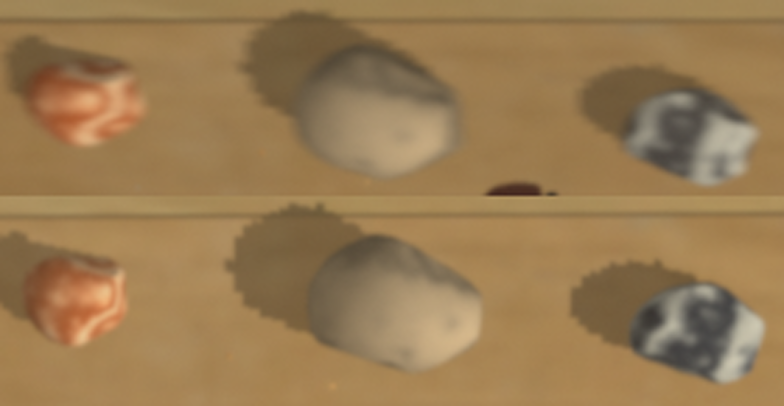

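Crops: brass top face is centred at w1 (494,259), with its long (y) side running right and slightly down. Three stones could be meant: tan w2 (411,188) about 54×44×35, grey/white (519,198) about 42×31×22, rust (297,186) about 34×28×22. Tan fits the largest and rust fits the smallest. The grey/white one stays where it is.

```bash
python3 - <<'E'
import pickle
from h import *
W={k:pickle.load(open(k+".pkl","rb")) for k in("w1","w2","w3")};t=pickle.load(open("top.pkl","rb"))
print("bar w1",onplane(W["w1"],[(369.5,195),(377,309)],20).round(1).tolist())
u=np.array([(312,232),(343,235),(330,385),(298,382)])/4+[120,180]
print("bar top",onplane(t,u,20).round(1).tolist(),onplane(t,u,20).mean(0))
ub=np.array([(185,172),(408,215),(350,375),(138,325)])/8+[460,225]
print("brass",onplane(W["w1"],ub,20).round(1).tolist(),onplane(W["w1"],ub,20).mean(0))
def stone(im,c0,zlo):
    v,u=np.mgrid[c0[1]-40:c0[1]+40,max(0,c0[0]-50):c0[0]+50]; P=depthpts(im,np.c_[u.ravel(),v.ravel()])
    p=P[(P[:,2]>zlo)&(P[:,2]<50)][:,:2]; p=p[np.linalg.norm(p-np.median(p,0),axis=1)<45]
    w,V=np.linalg.eigh(np.cov(p.T)); a=V[:,1]; return p.mean(0).round(1),np.degrees(np.arctan2(a[1],a[0])).round(0),(4*np.sqrt(w)).round(1)
for nm,cs in(("L",(("w1",(157,246)),("w2",(411,188)))),("S",(("w1",(51,241)),("w2",(296,186)),("w3",(565,186))))):
    for k,c in cs: print(nm,k,stone(W[k],c,8))
for uv in [(322,190),(345,193),(385,197),(358,150),(340,165)]: print("hotplate",uv,depthpts(t,uv).round(0))
E
```

```text
bar w1 [[408.1, 287.9, 20.0], [515.9, 297.7, 20.0]]
bar top [[515.3, 308.5, 20.0], [516.4, 286.7, 20.0], [410.4, 275.2, 20.0], [409.1, 297.4, 20.0]] [462.7988613  291.93509705  20.        ]
brass [[454.8, 391.4, 20.0], [459.9, 417.1, 20.0], [479.0, 412.6, 20.0], [473.0, 387.8, 20.0]] [466.68716212 402.21856629  20.        ]
L w1 (array([451., 101.]), np.float64(73.0), array([37.5, 52.6]))
L w2 (array([452. ,  93.9]), np.float64(78.0), array([37.9, 53. ]))
S w1 (array([4.505e+02, 1.000e-01]), np.float64(77.0), array([28.3, 30. ]))
S w2 (array([451.2,  -3.9]), np.float64(92.0), array([28.2, 33. ]))
S w3 (array([451.2,  -8.7]), np.float64(113.0), array([27. , 30.1]))
hotplate (322, 190) [[716. -14.  -2.]]
hotplate (345, 193) [[719. -81.  -9.]]
hotplate (385, 197) [[ 720. -197.    4.]]
hotplate (358, 150) [[817. -98.  86.]]
hotplate (340, 165) [[774. -55.  64.]]
```

Positions hold up against the given sizes and heights. Jar first.

Emit:
{"fn": "send_rows", "kwargs": {"rows": [[0.005,0.05,0,0,1],[0,0.05,0.02,0,1],[0,0.012,0.04,0,1],[0,0,0.045,0,1],[0,0,0.03,0,1]]}}

```text
t: 3.3
ee_pos: [459.4, -103.2, 167.3]
orientation: [0.007, -3.14, -0.001]
ft_force: [0.6, -0.9, -0.1]
width: 88.2
```

Emit:
{"fn": "send_rows", "kwargs": {"rows": [[0,0,0.02,0,1],[0,0,0.015,0,1],[0,0,0.01,0,1],[0,0,0,0,1]]}}

```text
t: 3.7
ee_pos: [459.9, -104.9, 123.3]
orientation: [0.003, -3.139, -0.001]
ft_force: [0.9, 0.1, 0.4]
width: 87.9
```

Emit:
{"fn": "send_rows", "kwargs": {"rows": [[0,0,0,0,-1],[0,0,0,0,-1],[0,0,0,0,-1],[0,0,0,0,-1],[0,0,0,0,-1]]}}

```text
t: 4.2
ee_pos: [460.7, -106.5, 124.5]
orientation: [0.0, 3.141, -0.0]
ft_force: [0.3, 1.4, 2.7]
width: 52.6
```

Emit:
{"fn": "send_rows", "kwargs": {"rows": [[0,0,0,0,-1],[0,0,0,0,-1],[0,0,0,0,-1],[0,0,-0.02,0,-1],[0,0,-0.03,0,-1]]}}

```text
t: 4.7
ee_pos: [459.3, -106.2, 173.3]
orientation: [0.0, -3.138, -0.001]
ft_force: [0.4, -0.2, -0.5]
width: 52.2
```

Emit:
{"fn": "send_rows", "kwargs": {"rows": [[0,-0.03,-0.03,0,-1],[-0.005,-0.05,0,0,-1],[-0.008,-0.05,0,0,-1],[-0.008,-0.05,0,0,-1],[-0.008,-0.05,0,0,-1]]}}

```text
t: 5.2
ee_pos: [488.9, -336.3, 204.1]
orientation: [0.0, -3.141, -0.0]
ft_force: [1.0, -0.1, -1.7]
width: 52.3
```

Emit:
{"fn": "send_rows", "kwargs": {"rows": [[0,-0.045,0,0,-1],[0,0,0,0,-1]]}}

```text
t: 5.4
ee_pos: [489.2, -384.6, 204.1]
orientation: [0.006, 3.14, -0.004]
ft_force: [-0.3, 0.5, -1.2]
width: 52.3
```

```bash
python3 snap.py w4
```

```text
[ 488.7 -381.7  203.6] [ 0.005  3.142 -0.   ] [-0.68  0.54  1.7  -0.    0.9  -2.25] 5.45
```

View pics/w4.png

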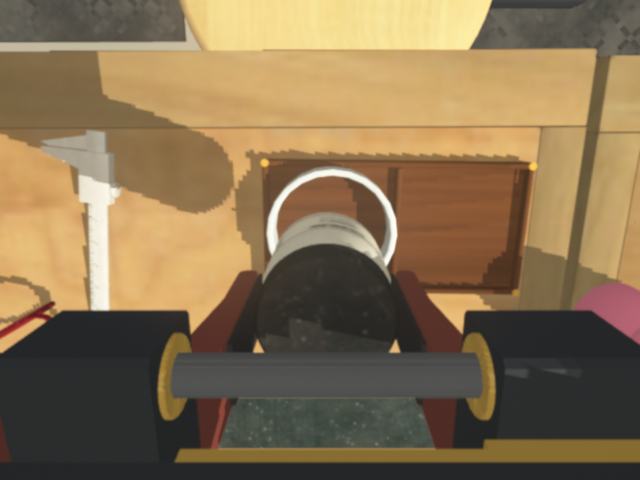

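w4 shows the jar held upright at (327,300), with the collar right behind it, spanning columns 267–397. I'll check the collar's place from here.

```bash
python3 - <<'E'
import pickle
from h import *
im=pickle.load(open("w4.pkl","rb"))
print(onplane(im,[(267,230),(397,230),(332,167)],24).round(1))
print("jar lid L/R",onplane(im,[(257,310),(397,310)],143).round(1), "pins",onplane(im,[(264,162),(533,166)],10).round(1))
E
```

```text
[[ 487.2 -422.4   24. ]
 [ 487.4 -339.2   24. ]
 [ 447.3 -380.8   24. ]]
jar lid L/R [[ 487.4 -409.7  143. ]
 [ 487.5 -358.2  143. ]] pins [[ 445.3 -424.7   10. ]
 [ 448.5 -250.4   10. ]]
```

Emit:
{"fn": "send_rows", "kwargs": {"rows": [[0,0.002,0.03,0,-1],[0,0,0.02,0,-1],[0,0,0.015,0,-1],[0,0,0.007,0,-1],[0,0,0,0,-1]]}}

```text
t: 5.95
ee_pos: [488.9, -376.4, 131.2]
orientation: [0.001, -3.14, -0.002]
ft_force: [0.4, -0.1, -1.8]
width: 52.1
```

Emit:
{"fn": "send_rows", "kwargs": {"rows": [[0,0,0.003,0,-1],[0,0,0.002,0,-1],[0,0,0,0,-1]]}}

```text
t: 6.25
ee_pos: [489.8, -377.5, 128.6]
orientation: [-0.0, 3.14, -0.001]
ft_force: [-1.7, 1.9, 4.5]
width: 52.3
```

Emit:
{"fn": "send_rows", "kwargs": {"rows": [[0,0,0,0,0.2],[0,0,0,0,0.8],[0,0,0,0,1],[0,0,0,0,1],[0,0,-0.01,0,1]]}}

```text
t: 6.75
ee_pos: [488.5, -376.8, 136.3]
orientation: [0.0, -3.14, -0.002]
ft_force: [-0.3, -0.3, 0.4]
width: 80.7
```

Emit:
{"fn": "send_rows", "kwargs": {"rows": [[0,0,-0.04,0,1],[0,0,-0.045,0,1],[0,0.02,-0.045,0,1],[0,0.03,-0.03,0,1],[0,0,0,0,1]]}}

```text
t: 7.25
ee_pos: [490.6, -326.1, 302.4]
orientation: [-0.003, 3.135, -0.006]
ft_force: [0.5, -0.3, -0.4]
width: 87.5
```

```bash
python3 snap.py w5
```

```text
[ 490.  -326.8  300. ] [-3.000e-03  3.138e+00 -5.000e-03] [-0.61  0.37  1.72 -0.    1.05 -2.18] 7.3
```

View pics/w5.png

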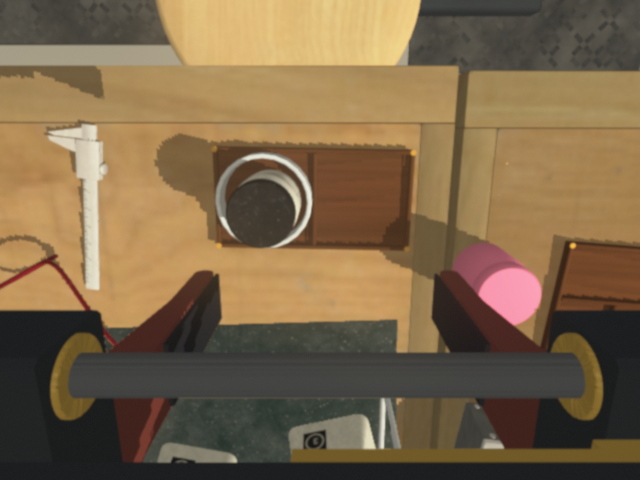

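w5 shows the jar standing inside the collar, lid at (261,213). I'll check its centre numerically and go on to the large stone.

```bash
python3 - <<'E'
import pickle
from h import *
im=pickle.load(open("w5.pkl","rb"));print(onplane(im,[(261,213)],72).round(1),"collar 489.5,-380.8", depthpts(im,(261,213)))
E
```

```text
[[ 489.4 -375.8   72. ]] collar 489.5,-380.8 [[ 489.49224981 -375.86276832   71.58904419]]
```

Emit:
{"fn": "send_rows", "kwargs": {"rows": [[0.01,0.05,0,0,1],[0.01,0.05,0,0,1],[0.01,0.05,0,0,1],[0.007,0.05,0,0,1],[0,0.05,0,0,1]]}}

```text
t: 7.8
ee_pos: [451.3, -79.6, 295.8]
orientation: [-0.002, -3.139, -0.0]
ft_force: [1.9, 0.3, 0.4]
width: 87.9
```

Emit:
{"fn": "send_rows", "kwargs": {"rows": [[0,0.05,0,0,1],[0,0.05,0,0,1],[0,0.05,0,0,1],[0,0.024,0,0,1],[0,0,0,0.14,1]]}}

```text
t: 8.3
ee_pos: [452.6, 95.5, 295.8]
orientation: [-0.216, -3.132, 0.0]
ft_force: [-0.2, 0.2, 1.0]
width: 87.8
```

Emit:
{"fn": "send_rows", "kwargs": {"rows": [[0,0,0,0.14,1],[0,0,0,0.14,1],[0,0,0,0.14,1],[0,0,0,0.14,1],[0,0,0,0.14,1]]}}

```text
t: 8.8
ee_pos: [452.7, 92.7, 295.7]
orientation: [-1.289, -2.863, 0.003]
ft_force: [0.0, 1.1, -0.2]
width: 87.6
```

Emit:
{"fn": "send_rows", "kwargs": {"rows": [[0,0,0,0.14,1],[0,0,0,0.14,1],[0,0,0,0.14,1],[0,0,0,0.14,1],[0,0,0,0.14,1]]}}

```text
t: 9.3
ee_pos: [452.7, 92.6, 295.7]
orientation: [-2.193, -2.248, 0.004]
ft_force: [-0.3, -0.1, 0.2]
width: 87.9
```

Emit:
{"fn": "send_rows", "kwargs": {"rows": [[0,0,0,0.14,1],[0,0,0,0.14,1],[0,0,0,0.1,1],[0,0,0,0,1]]}}

```text
t: 9.7
ee_pos: [452.7, 92.7, 295.9]
orientation: [-2.574, -1.8, 0.003]
ft_force: [-0.1, -1.1, 0.0]
width: 88.0
```

```bash
cat > to.py <<'E'
# usage: to.py X Y Z th -> tool-axis deltas from the averaged current reading
import sys
from h import *
X,Y,Z,th=map(float,sys.argv[1:5])
o=telemetry.get_obs();p=o["ee_pos"];M=R.from_rotvec(o["orientation"]).as_matrix()
cth=np.arctan2(M[1,1],M[0,1])-np.pi/2
d=(np.array([X,Y,Z])-p)
tx=np.array([-np.cos(cth),-np.sin(cth),0]);ty=np.array([-np.sin(cth),np.cos(cth),0])
print("now",p.round(1),"th",round((cth+np.pi)%(2*np.pi)-np.pi,3),"tool d mm",(d@tx).round(1),(d@ty).round(1),(-d[2]).round(1),"turn",round(((cth-th+np.pi)%(2*np.pi))-np.pi,3))
E
python3 snap.py w6; python3 to.py 453 97 85 -1.92
```

```text
[452.7  92.8 296. ] [-2.571 -1.804  0.003] [ 0.18  0.19  1.98 -0.    0.97  0.52] 9.75
now [452.7  92.8 296. ] th -1.918 tool d mm 4.1 -1.2 211.0 turn 0.002
```

View pics/w6.png

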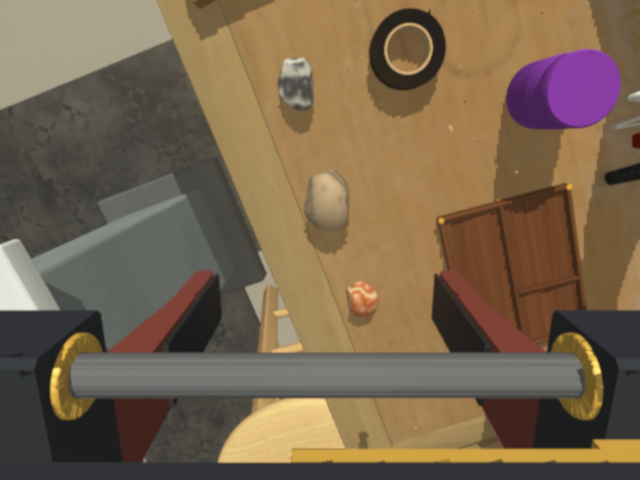

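w6 shows the tan stone at (326,200) between the jaws, its long axis upright in the image, so the turn is right.

```bash
python3 - <<'E'
import pickle
from h import *
im=pickle.load(open("w6.pkl","rb"));print(onplane(im,[(326,200),(361,298),(305,200),(349,200),(328,170),(326,230)],18).round(1))
E
```

```text
[[454.5  98.   18. ]
 [453.4   1.4  18. ]
 [437.5 104.2  18. ]
 [473.2  91.2  18. ]
 [465.  121.6  18. ]
 [445.4  72.9  18. ]]
```

Emit:
{"fn": "send_rows", "kwargs": {"rows": [[0.004,-0.001,0.04,0,1],[0,0,0.05,0,1],[0,0,0.05,0,1],[0,0,0.03,0,1],[0,0,0.02,0,1]]}}

```text
t: 10.25
ee_pos: [451.8, 96.9, 104.1]
orientation: [-2.569, -1.805, 0.006]
ft_force: [0.3, 0.3, 0.8]
width: 87.9
```

Emit:
{"fn": "send_rows", "kwargs": {"rows": [[0,0,0.013,0,1],[0,0,0.008,0,1],[0,0,0,0,1]]}}

```text
t: 10.55
ee_pos: [453.1, 97.3, 85.5]
orientation: [-2.572, -1.803, 0.002]
ft_force: [0.5, 0.3, -0.6]
width: 87.9
```

```bash
python3 snap.py w7
```

```text
[453.4  97.4  86.2] [2.573 1.803 0.   ] [ 0.19  0.58  2.08 -0.    0.48  0.53] 10.6
```

View pics/w7.png

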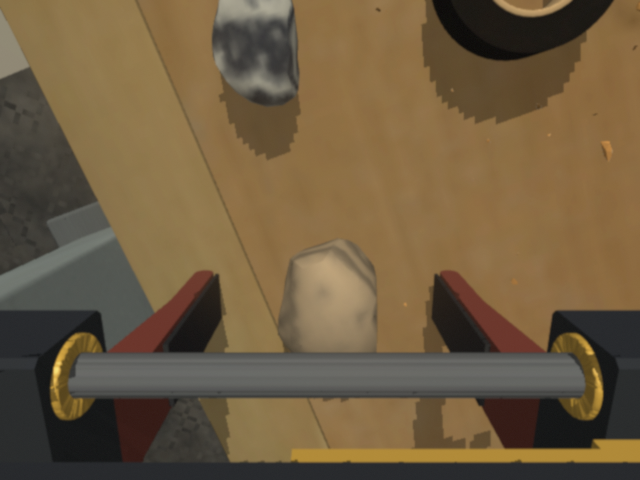

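The stone (328,300) is centred between the open fingers. I'll close and lift.

Emit:
{"fn": "send_rows", "kwargs": {"rows": [[0,0,0,0,-1],[0,0,0,0,-1],[0,0,0,0,-1],[0,0,0,0,-1],[0,0,0,0,-1]]}}

```text
t: 11.1
ee_pos: [453.4, 97.5, 86.4]
orientation: [2.573, 1.802, 0.001]
ft_force: [0.4, -0.0, 0.5]
width: 51.0
```

Emit:
{"fn": "send_rows", "kwargs": {"rows": [[0,0,0,0,-1],[0,0,0,0,-1],[0,0,-0.015,0,-1],[0,0,-0.03,0,-1],[0,0,-0.03,0,-1]]}}

```text
t: 11.6
ee_pos: [452.4, 97.3, 161.2]
orientation: [-2.572, -1.801, 0.004]
ft_force: [0.4, 0.1, -2.7]
width: 37.4
```

```bash
python3 snap.py w8
```

```text
[454.6  97.7 165.3] [2.572 1.801 0.006] [0.19 0.42 2.07 0.   0.65 0.54] 11.65
```

View pics/w8.png

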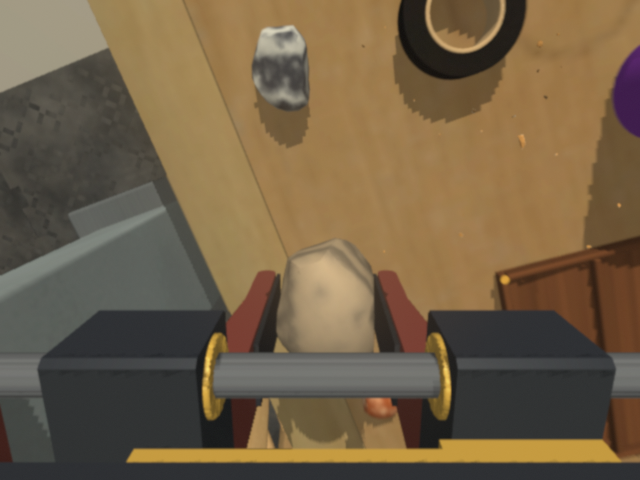

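The stone is held upright at (328,290). I'll square the tool and carry it to the open bay.

Emit:
{"fn": "send_rows", "kwargs": {"rows": [[0,0,-0.02,-0.12,-1],[0,0,0,-0.12,-1],[0,0,0,-0.11,-1],[0,0,0,0,-1]]}}

```text
t: 12.05
ee_pos: [452.9, 97.4, 180.9]
orientation: [-2.219, -2.223, 0.001]
ft_force: [0.6, 0.1, -2.2]
width: 38.1
```

Emit:
{"fn": "send_rows", "kwargs": {"rows": [[-0.04,0,0,0,-1],[-0.045,0.005,0,0,-1],[-0.045,0.005,0,0,-1],[-0.045,0.005,0,0,-1],[-0.045,0.005,0,0,-1]]}}

```text
t: 12.55
ee_pos: [473.1, -124.3, 180.6]
orientation: [-2.224, -2.218, 0.0]
ft_force: [1.2, 0.5, -2.1]
width: 38.0
```

Emit:
{"fn": "send_rows", "kwargs": {"rows": [[-0.045,0.005,0,0,-1],[-0.045,0.005,0,0,-1],[-0.045,0.005,0,0,-1],[-0.037,0.003,0,0,-1],[0,0,0,0,-1]]}}

```text
t: 13.05
ee_pos: [492.1, -298.8, 180.8]
orientation: [2.226, 2.213, -0.0]
ft_force: [1.5, 0.3, -2.6]
width: 37.9
```

```bash
python3 to.py 491 -294.5 92 -1.57; python3 snap.py w9
```

```text
now [ 492.1 -298.8  180.8] th -1.577 tool d mm 4.3 -1.1 88.8 turn -0.007
[ 491.3 -296.4  180.4] [-2.227 -2.216  0.   ] [-0.56  0.52  1.82 -0.    0.8  -0.56] 13.1
```

View pics/w9.png

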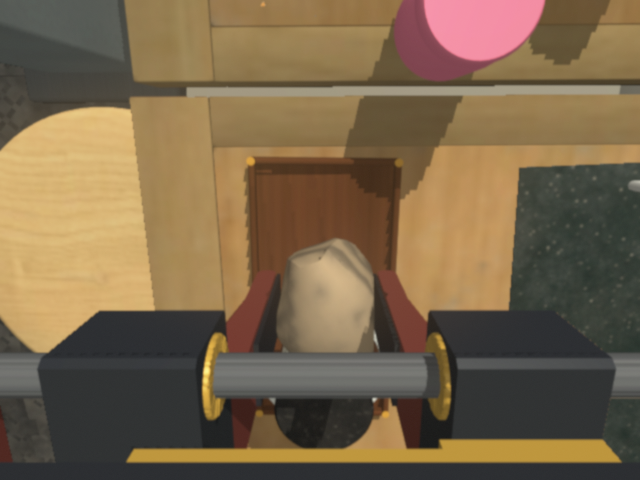

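w9 shows the tray's open bay below the stone, with pins (250,160) and (398,162) square to the jaws. The jar stands beyond it at (325,420). Lowering now.

Emit:
{"fn": "send_rows", "kwargs": {"rows": [[0.003,0,0.03,0,-1],[0,0,0.03,0,-1],[0,0,0.018,0,-1],[0,0,0.008,0,-1],[0,0,0.002,0,-1]]}}

```text
t: 13.6
ee_pos: [491.0, -290.2, 92.1]
orientation: [-2.219, -2.221, 0.001]
ft_force: [-0.2, 0.6, -3.0]
width: 37.8
```

Emit:
{"fn": "send_rows", "kwargs": {"rows": [[0,0,0.002,0,-1],[0,0,0,0,-1]]}}

```text
t: 13.8
ee_pos: [492.0, -291.5, 91.8]
orientation: [2.22, 2.222, 0.0]
ft_force: [0.2, 1.3, -1.4]
width: 37.7
```

Emit:
{"fn": "send_rows", "kwargs": {"rows": [[0,0,0.002,0,-1],[0,0,0,0,-1]]}}

```text
t: 14.0
ee_pos: [492.2, -291.9, 90.1]
orientation: [2.219, 2.221, 0.001]
ft_force: [-0.8, 0.9, 2.5]
width: 37.8
```

Emit:
{"fn": "send_rows", "kwargs": {"rows": [[0,0,0,0,-0.05],[0,0,0,0,0.1],[0,0,0,0,0.2],[0,0,0,0,0.2],[0,0,-0.01,0,0.2]]}}

```text
t: 14.5
ee_pos: [490.9, -291.1, 98.4]
orientation: [-2.219, -2.221, 0.001]
ft_force: [-0.3, 0.2, -0.1]
width: 52.7
```

Emit:
{"fn": "send_rows", "kwargs": {"rows": [[0,0,-0.03,0,0.2],[0,0,-0.04,0,1],[0.02,0,-0.045,0,1],[0.05,0,-0.045,0,1],[0.05,-0.005,-0.03,0,1]]}}

```text
t: 15.0
ee_pos: [488.0, -191.6, 276.3]
orientation: [2.22, 2.218, 0.002]
ft_force: [0.1, 1.7, 0.4]
width: 81.0
```

```bash
python3 snap.py w10; python3 to.py 452 -3 84 -1.57; python3 - <<'E'
from h import *
s=get_image("scene");cv2.imwrite("pics/s10.png",s["color"])
E
```

```text
[ 487.4 -186.7  279. ] [2.218 2.22  0.006] [-0.39  0.3   1.88  0.    0.96 -0.39] 15.05
now [ 487.4 -186.7  279. ] th -1.57 tool d mm 183.8 -35.2 195.0 turn 0.0
```

View pics/w10.png

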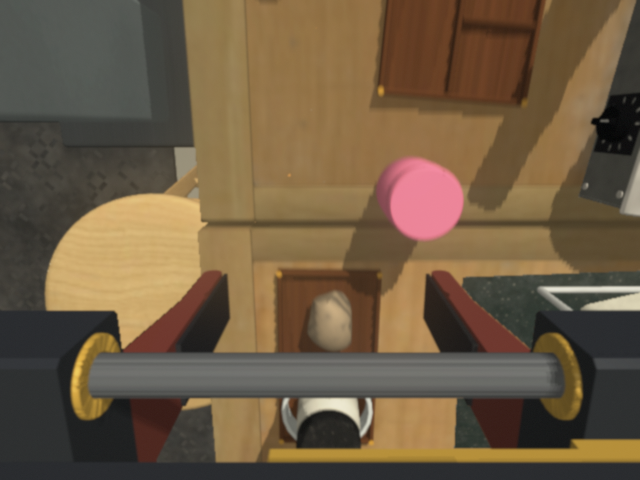

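View pics/s10.png

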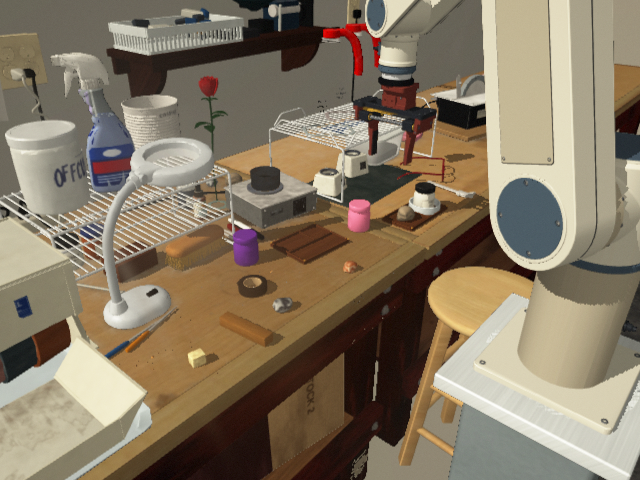

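Both pictures show the large stone flat in the open bay, at w10 (330,320). Next is the small stone.

Emit:
{"fn": "send_rows", "kwargs": {"rows": [[0.045,-0.01,0,0,1],[0.045,-0.01,0,0,1],[0.045,-0.01,0,0,1],[0.04,-0.005,0,0,1],[0.008,0,0.03,0,1]]}}

```text
t: 15.6
ee_pos: [453.2, -6.3, 245.6]
orientation: [2.214, 2.222, 0.007]
ft_force: [0.8, -1.2, -1.1]
width: 87.7
```

Emit:
{"fn": "send_rows", "kwargs": {"rows": [[0,0,0.04,0,1],[0,0,0.03,0,1],[0,0,0,0,1]]}}

```text
t: 15.9
ee_pos: [449.9, -8.7, 170.3]
orientation: [-2.216, -2.219, 0.008]
ft_force: [0.6, 0.4, 0.7]
width: 87.9
```

```bash
python3 snap.py w11; python3 to.py 452 -4 84 -1.57
```

```text
[451.   -8.9 172.1] [-2.218 -2.22   0.005] [-0.05  0.39  2.09 -0.    0.66 -0.05] 15.95
now [451.   -8.9 172.1] th -1.57 tool d mm 4.9 1.0 88.1 turn 0.0
```

View pics/w11.png

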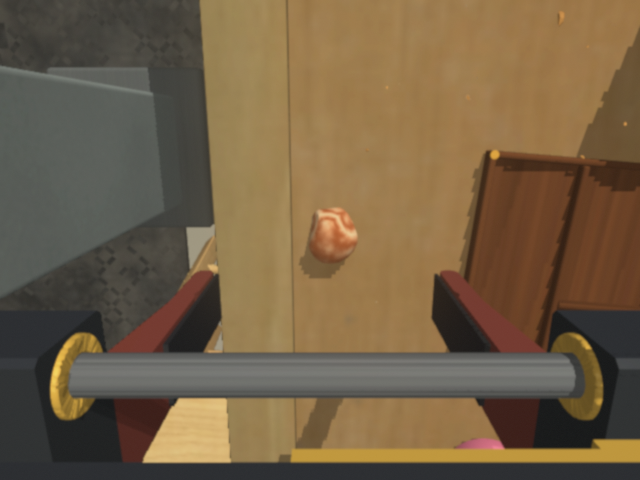

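```bash
python3 - <<'E'
import pickle
from h import *
im=pickle.load(open("w11.pkl","rb"));h=cv2.cvtColor(im["color"],cv2.COLOR_BGR2HSV)
m=np.zeros((480,640),np.uint8);v,u=np.mgrid[190:280,295:370];P=depthpts(im,np.c_[u.ravel(),v.ravel()])
m[190:280,295:370]=(P[:,2].reshape(90,75)>5)
cs,_=cv2.findContours(m,0,1);c=max(cs,key=cv2.contourArea);q=onplane(im,c[:,0],10);print(cv2.fitEllipse(q[:,:2].astype(np.float32)),cv2.fitEllipse(c),P[P[:,2]>5][:,2].max())
E
```

```text
((453.00933837890625, -3.5887184143066406), (28.381595611572266, 34.55632400512695), 179.94024658203125) ((332.0020446777344, 235.0418701171875), (47.77215576171875, 56.31252670288086), 0.12398550659418106) 251.8858815940386
```

The rust stone at (332,235) in w11 measures 28×35 at (453,−3.6), square to the jaws, so I'll go down on it.

Emit:
{"fn": "send_rows", "kwargs": {"rows": [[0.005,0.002,0.03,0,1],[0,0,0.03,0,1],[0,0,0.018,0,1],[0,0,0.009,0,1],[0,0,0,0,1]]}}

```text
t: 16.45
ee_pos: [454.5, -4.0, 86.5]
orientation: [2.221, 2.222, 0.0]
ft_force: [-0.5, 0.2, -0.4]
width: 87.8
```

Emit:
{"fn": "send_rows", "kwargs": {"rows": [[0,0,0,0,-1],[0,0,0,0,-1],[0,0,0,0,-1],[0,0,0,0,-1],[0,0,0,0,-1]]}}

```text
t: 16.95
ee_pos: [454.2, -3.7, 86.5]
orientation: [2.22, 2.222, 0.001]
ft_force: [0.5, -0.1, 0.4]
width: 51.4
```

Emit:
{"fn": "send_rows", "kwargs": {"rows": [[0,0,0,0,-1],[0,0,0,0,-1],[0,0,0,0,-1],[0,0,0,0,-1]]}}

```text
t: 17.35
ee_pos: [453.8, -3.7, 86.1]
orientation: [-2.22, -2.222, 0.001]
ft_force: [-1.1, -0.1, 1.3]
width: 26.6
```

Emit:
{"fn": "send_rows", "kwargs": {"rows": [[0,0,-0.015,0,-1],[0,0,-0.03,0,-1],[0,0,-0.04,0,-1],[0,0.03,-0.03,-0.1,-1],[0,0.0,0,-0.14,-1]]}}

```text
t: 17.85
ee_pos: [489.4, -3.8, 205.7]
orientation: [1.927, 2.469, 0.011]
ft_force: [0.9, 0.2, -0.4]
width: 26.6
```

```bash
python3 snap.py w12; python3 - <<'E'
import pickle
from h import *
t=pickle.load(open("top.pkl","rb"));print(depthpts(t,[(273,195),(273,204)]))
E
```

```text
[486.8  -3.7 203.6] [1.92  2.48  0.006] [-0.03  0.37  2.   -0.    0.76 -0.29] 17.9
[[656.80561497 116.83109656  66.45673077]
 [631.27299051 112.64953701  65.65814383]]
```

View pics/w12.png

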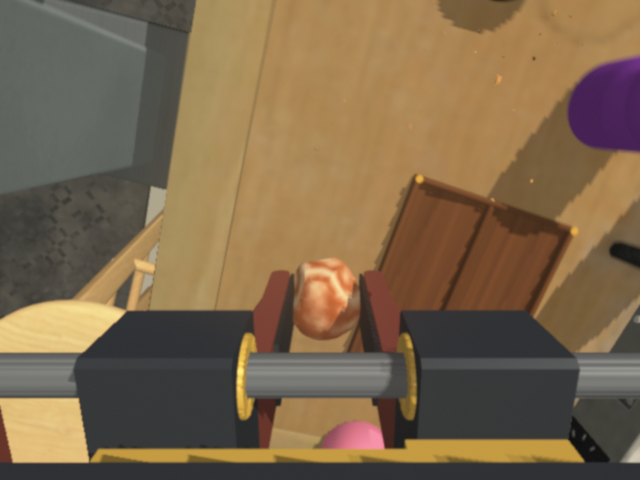

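The small stone is held at (326,298) and hasn't turned in the grip. I'll finish the turn toward the tray.

Emit:
{"fn": "send_rows", "kwargs": {"rows": [[0,0,0,-0.14,-1],[0,0,0,-0.14,-1],[0,0,0,-0.14,-1],[0,0,0,-0.14,-1],[0,0,0,-0.14,-1]]}}

```text
t: 18.4
ee_pos: [483.1, -3.6, 200.3]
orientation: [-0.968, -2.987, 0.001]
ft_force: [0.0, 0.3, -0.4]
width: 26.6
```

Emit:
{"fn": "send_rows", "kwargs": {"rows": [[0,0,0,-0.14,-1],[0,0,0,-0.14,-1],[0,0,0,-0.14,-1],[0,0,0,-0.12,-1],[0,0,0,0,-1]]}}

```text
t: 18.9
ee_pos: [483.1, -3.7, 200.4]
orientation: [-0.143, -3.136, 0.0]
ft_force: [-0.0, 0.1, -0.6]
width: 26.3
```

```bash
python3 to.py 623 -8 91 -0.09
```

```text
now [483.1  -3.7 200.4] th -0.091 tool d mm -139.7 8.4 109.4 turn -0.001
```

Emit:
{"fn": "send_rows", "kwargs": {"rows": [[-0.045,0.004,0,0,-1],[-0.045,0.004,0,0,-1],[-0.045,0,0,0,-1],[-0.005,0,0,0,-1],[0,0,0,0,-1]]}}

```text
t: 19.4
ee_pos: [624.1, -8.3, 200.1]
orientation: [-0.147, -3.137, 0.0]
ft_force: [0.4, -0.1, -1.5]
width: 26.5
```

```bash
python3 snap.py w13;python3 to.py 623 -8 91 -0.09
```

```text
[622.8  -8.2 200. ] [-0.145 -3.135  0.   ] [-0.03  0.55  1.7   0.    0.9  -1.51] 19.45
now [622.8  -8.2 200. ] th -0.093 tool d mm -0.2 0.2 109.0 turn -0.003
```

View pics/w13.png

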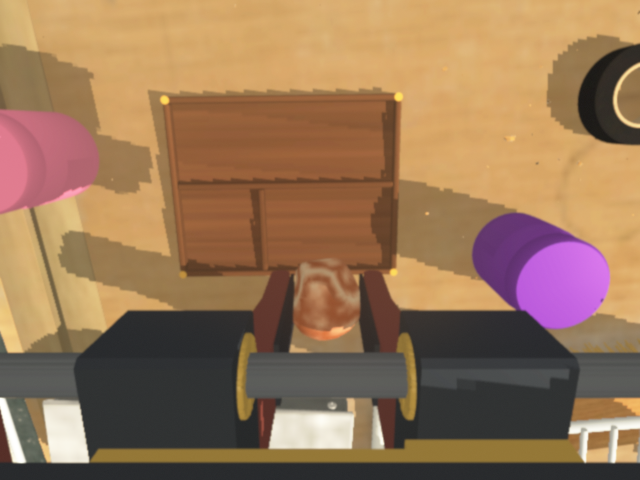

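w13 shows the whole three-part tray. Its pins are at (165,100), (398,97), (183,274) and (393,272). The small bay is on the left and the larger short bay lies under the stone. I'll refine the tray pose from these.

```bash
python3 - <<'E'
import pickle
from h import *
im=pickle.load(open("w13.pkl","rb"));q=onplane(im,[(165,100),(398,97),(183,274),(393,272)],10);print(q.round(1));c=q.mean(0)
d=(q[1]-q[0]+q[3]-q[2]);y=-np.arctan2(d[0],d[1]);print(c,y)
A=np.array([[np.cos(y),-np.sin(y)],[np.sin(y),np.cos(y)]])
for n,b in dict(long=(-30,0),big=(27,28),small=(27,-44)).items(): print(n,(c[:2]+A@b).round(1))
E
```

```text
[[ 532.7  -98.9   10. ]
 [ 544.3   44.    10. ]
 [ 645.8 -108.1   10. ]
 [ 657.8   34.9   10. ]]
[595.14711528 -32.02421638  10.        ] -0.08228979148235537
long [565.2 -29.6]
big [624.4  -6.3]
small [618.4 -78.1]
```

Emit:
{"fn": "send_rows", "kwargs": {"rows": [[-0.001,0.002,0.04,0,-1],[0,0,0.035,0,-1],[0,0,0.02,0,-1],[0,0,0.01,0,-1],[0,0,0,0,-1]]}}

```text
t: 19.95
ee_pos: [623.4, -6.2, 95.0]
orientation: [-0.142, -3.135, 0.0]
ft_force: [-1.0, 0.4, 0.5]
width: 26.1
```

Emit:
{"fn": "send_rows", "kwargs": {"rows": [[0,0,0.003,0,-1],[0,0,0,0,-1]]}}

```text
t: 20.15
ee_pos: [625.7, -6.4, 94.2]
orientation: [0.142, 3.137, 0.0]
ft_force: [-0.3, -0.4, -0.5]
width: 26.5
```

Emit:
{"fn": "send_rows", "kwargs": {"rows": [[0,0,0.002,0,-1],[0,0,0,0,-1]]}}

```text
t: 20.35
ee_pos: [625.6, -6.4, 91.8]
orientation: [0.141, 3.137, 0.0]
ft_force: [0.2, 0.9, -0.3]
width: 26.7
```

Emit:
{"fn": "send_rows", "kwargs": {"rows": [[0,0,0.002,0,-1],[0,0,0,0,-1]]}}

```text
t: 20.55
ee_pos: [625.8, -6.3, 90.1]
orientation: [0.141, 3.137, 0.0]
ft_force: [-2.1, 0.3, 6.2]
width: 26.7
```

Contact at the expected height (6.2 N), so I'll release.

Emit:
{"fn": "send_rows", "kwargs": {"rows": [[0,0,0,0,-0.3],[0,0,0,0,-0.1],[0,0,0,0,0],[0,0,0,0,0],[0,0,-0.01,0,0]]}}

```text
t: 21.05
ee_pos: [624.4, -6.3, 98.2]
orientation: [-0.141, -3.136, 0.0]
ft_force: [0.8, -0.2, 0.1]
width: 43.7
```

Emit:
{"fn": "send_rows", "kwargs": {"rows": [[0,0,-0.03,0,0],[0,0,-0.045,0,0.5],[0,0,-0.045,0,1],[0.02,0.01,-0.04,0,1],[0.04,0.04,-0.03,0,1]]}}

```text
t: 21.55
ee_pos: [579.7, 38.2, 286.9]
orientation: [0.145, 3.132, 0.0]
ft_force: [-0.1, 0.7, -0.1]
width: 72.4
```

Emit:
{"fn": "send_rows", "kwargs": {"rows": [[0.02,0.045,0,0,1],[0.02,0.045,0,0,1],[0.02,0.045,0,0,1],[0.02,0.045,0,0,1],[0,0.045,0,0,1]]}}

```text
t: 22.05
ee_pos: [516.1, 272.2, 283.4]
orientation: [-0.14, -3.138, 0.001]
ft_force: [0.4, -0.7, -0.4]
width: 88.0
```

```bash
python3 to.py 466.7 402.2 88 -0.21; python3 - <<'E'
from h import *
s=get_image("top");cv2.imwrite("pics/t14.png",cv2.resize(s["color"][180:320,290:490],None,fx=4,fy=4,interpolation=cv2.INTER_CUBIC))
E
```

```text
now [516.1 272.2 283.4] th -0.089 tool d mm 60.8 125.1 195.4 turn 0.121
```

View pics/t14.png

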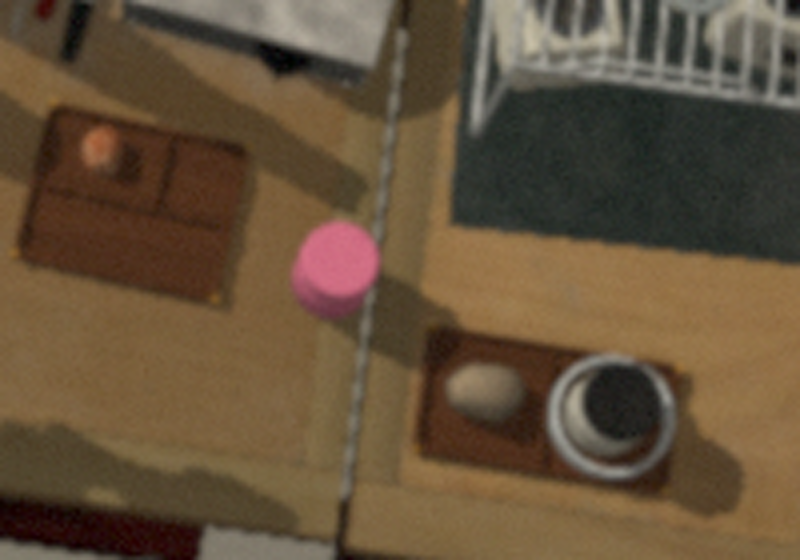

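The top crop shows the rust stone in the larger short bay (100,148), and the tan stone (485,390) and jar (618,405) in their places. Brass block next.

Emit:
{"fn": "send_rows", "kwargs": {"rows": [[0.03,0.045,0,0.12,1],[0.03,0.045,0.02,0,1],[0.0,0.03,0.03,0,1],[0,0,0.03,0,1],[0,0,0,0,1]]}}

```text
t: 22.6
ee_pos: [481.5, 386.8, 202.0]
orientation: [-0.326, -3.12, 0.007]
ft_force: [-0.0, -0.7, 0.0]
width: 87.5
```

```bash
python3 snap.py w15;  python3 to.py 466.7 402.2 88 -0.21
```

```text
[482.5 386.7 204. ] [-0.328 -3.121  0.005] [ 0.66  0.54  1.71 -0.    0.9  -0.71] 22.65
now [482.5 386.7 204. ] th -0.209 tool d mm 18.7 11.8 116.0 turn 0.001
```

View pics/w15.png

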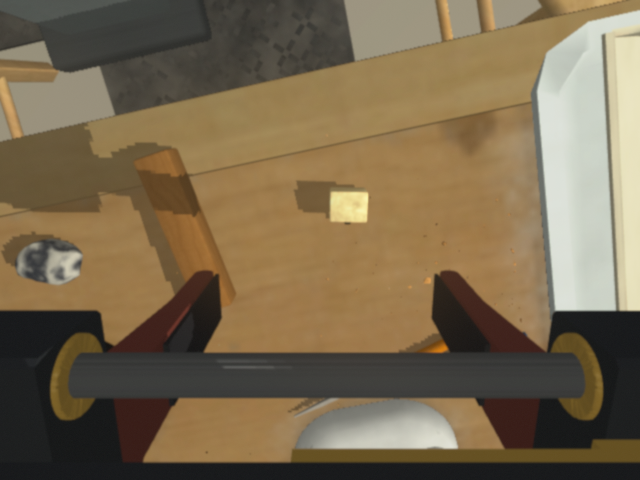

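The brass block at (348,207) is square to the jaws. A small dark feature at (348,223), the stub or hole, is on its far side.

```bash
python3 - <<'E'
import pickle
from h import *
im=pickle.load(open("w15.pkl","rb"));q=onplane(im,[(331,191),(368,192),(367,223),(331,222)],20);print(q.round(1),q.mean(0));print(depthpts(im,[(348,207)]))
cv2.imwrite("pics/b15.png",cv2.resize(im["color"][170:245,300:400],None,fx=8,fy=8,interpolation=cv2.INTER_CUBIC))
E
```

```text
[[454.7 395.2  20. ]
 [460.1 417.8  20. ]
 [479.7 413.6  20. ]
 [474.3 391.1  20. ]] [467.21161763 404.41840061  20.        ]
[[467.09483067 403.66457834  19.2937443 ]]
```

View pics/b15.png

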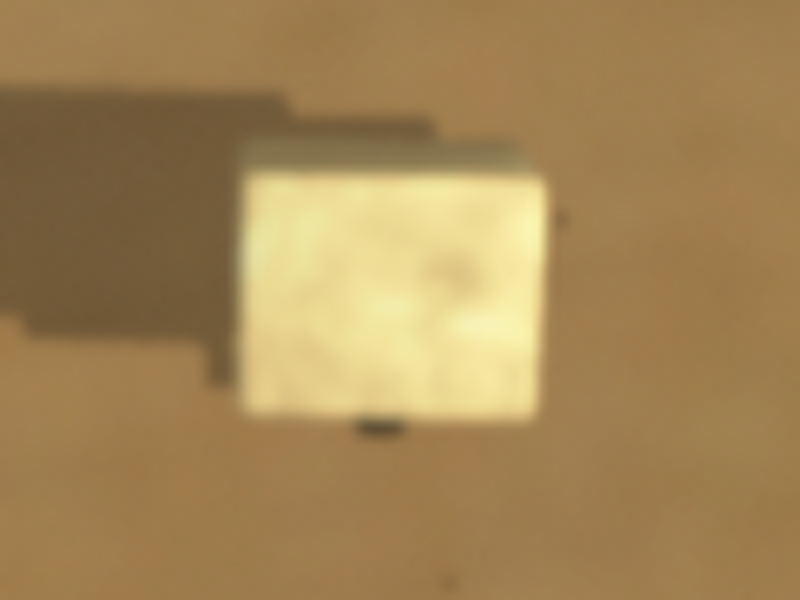

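The crop confirms the brass block: a square yellow top with a small dark stub on its far side at (380,427). I'll go down with the tips about 8 mm up, so they will clear the tray rims later.

Emit:
{"fn": "send_rows", "kwargs": {"rows": [[0.018,0.0135,0.04,0,1],[0,0,0.035,0,1],[0,0,0.025,0,1],[0,0,0.012,0,1],[0,0,0,0,1]]}}

```text
t: 23.15
ee_pos: [469.1, 403.7, 93.4]
orientation: [-0.33, -3.124, 0.001]
ft_force: [-0.8, -0.3, 0.2]
width: 87.9
```

```bash
python3 snap.py w16;  python3 to.py 467 404 88.5 -0.21
```

```text
[469.6 404.3  94.4] [3.300e-01 3.124e+00 1.000e-03] [ 0.69  0.7   1.73 -0.    0.71 -0.67] 23.2
now [469.6 404.3  94.4] th -0.211 tool d mm 2.5 -0.8 5.9 turn -0.001
```

View pics/w16.png

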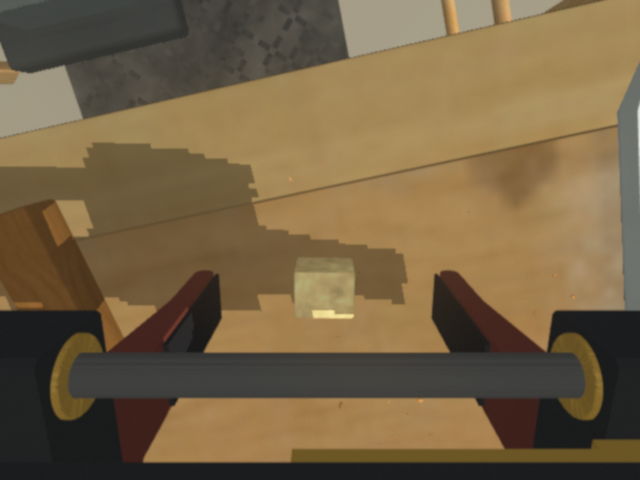

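The block (325,288) is centred between the fingers.

Emit:
{"fn": "send_rows", "kwargs": {"rows": [[0.002,0,0.004,0,1],[0,0,0.002,0,1],[0,0,0,0,-1],[0,0,0,0,-1],[0,0,0,0,-1]]}}

```text
t: 23.7
ee_pos: [467.0, 404.9, 87.6]
orientation: [0.329, 3.124, 0.001]
ft_force: [-0.2, -0.4, -0.5]
width: 67.5
```

Emit:
{"fn": "send_rows", "kwargs": {"rows": [[0,0,0,0,-1],[0,0,0,0,-1],[0,0,0,0,-1],[0,0,0,0,-1],[0,0,0,0,-1]]}}

```text
t: 24.2
ee_pos: [466.8, 404.8, 87.2]
orientation: [-0.329, -3.124, 0.0]
ft_force: [-0.4, 0.4, 0.3]
width: 27.5
```

Emit:
{"fn": "send_rows", "kwargs": {"rows": [[0,0,0,0,-1],[0,0,-0.015,0,-1],[0,0,-0.03,0,-1],[0,0,-0.04,0,-1],[0,0,-0.03,0,-1]]}}

```text
t: 24.7
ee_pos: [467.1, 405.1, 205.2]
orientation: [0.329, 3.123, 0.002]
ft_force: [0.7, 1.2, -1.3]
width: 23.8
```

```bash
python3 snap.py w17;  python3 to.py 618.4 -78.1 92 -0.085
```

```text
[468.8 406.5 210. ] [0.328 3.118 0.01 ] [ 0.7   0.53  1.71  0.    0.9  -0.67] 24.75
now [468.8 406.5 210. ] th -0.21 tool d mm -247.2 -442.9 118.0 turn -0.125
```

View pics/w17.png

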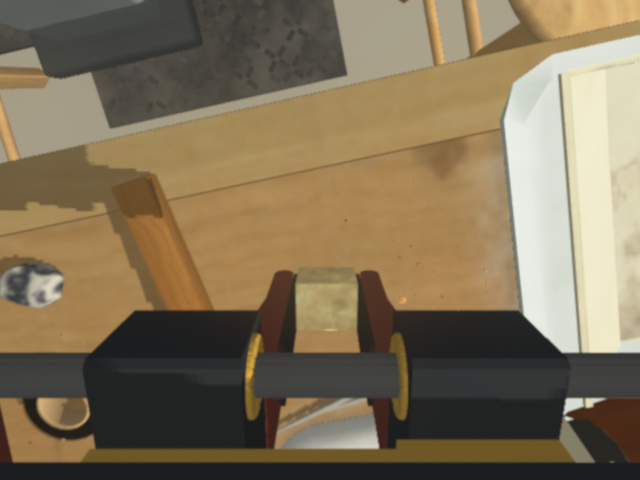

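The block is held level, width 23.8 mm. I'll carry it along the front, then in over the tray.

Emit:
{"fn": "send_rows", "kwargs": {"rows": [[0,0,0,-0.125,-1],[0,-0.045,0,0,-1],[0,-0.05,0,0,-1],[0,-0.05,0,0,-1],[0,-0.05,0,0,-1]]}}

```text
t: 25.25
ee_pos: [449.8, 209.0, 203.0]
orientation: [0.132, 3.138, 0.001]
ft_force: [0.9, 0.5, -0.3]
width: 24.0
```

Emit:
{"fn": "send_rows", "kwargs": {"rows": [[-0.01,-0.05,0,0,-1],[-0.02,-0.05,0,0,-1],[-0.03,-0.05,0,0,-1],[-0.04,-0.045,0,0,-1],[-0.04,-0.04,0,0,-1]]}}

```text
t: 25.75
ee_pos: [555.2, -12.4, 203.3]
orientation: [0.134, 3.138, 0.0]
ft_force: [0.6, 1.2, -1.7]
width: 24.0
```

Emit:
{"fn": "send_rows", "kwargs": {"rows": [[-0.03,-0.03,0,0,-1],[0,0,0,0,-1]]}}

```text
t: 25.95
ee_pos: [585.6, -46.5, 203.6]
orientation: [0.139, 3.133, -0.001]
ft_force: [0.9, 0.8, -0.8]
width: 23.7
```

```bash
python3 to.py 618.4 -78.1 92 -0.085
```

```text
now [585.6 -46.5 203.6] th -0.089 tool d mm -35.5 -28.6 111.6 turn -0.004
```

Emit:
{"fn": "send_rows", "kwargs": {"rows": [[-0.035,-0.028,0,0,-1],[0,0,0.04,0,-1],[0,0,0.035,0,-1],[0,0,0,0,-1]]}}

```text
t: 26.35
ee_pos: [611.2, -72.7, 123.5]
orientation: [-0.133, -3.13, -0.001]
ft_force: [-1.2, 0.3, -1.1]
width: 23.6
```

```bash
python3 snap.py w18;python3 to.py 618.4 -78.1 92 -0.085
```

```text
[612.6 -72.8 125.8] [-1.330e-01 -3.134e+00 -1.000e-03] [-0.14  0.65  1.73  0.    0.76 -1.62] 26.4
now [612.6 -72.8 125.8] th -0.085 tool d mm -6.2 -4.8 33.8 turn 0.0
```

View pics/w18.png

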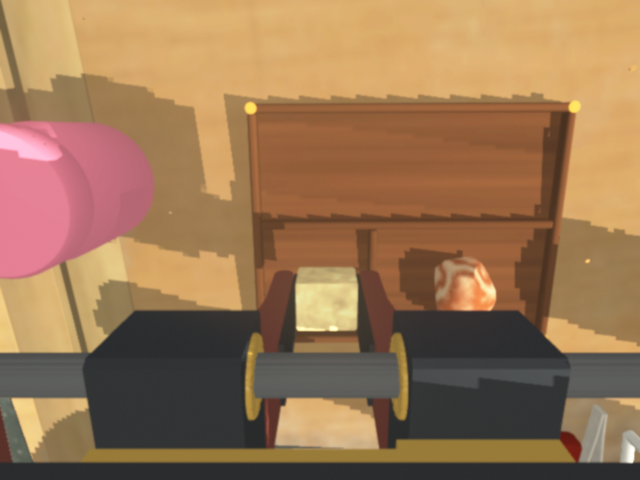

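w18: the block at (326,298) is over the small bay, with the divider at column 370 and the left rim at 260. The rust stone sits at (465,285) in its bay. Small correction, then down.

Emit:
{"fn": "send_rows", "kwargs": {"rows": [[-0.006,-0.005,0.01,0,-1],[0,0,0.015,0,-1],[0,0,0.006,0,-1],[0,0,0,0,-1]]}}

```text
t: 26.8
ee_pos: [619.5, -78.8, 95.5]
orientation: [-0.133, -3.137, -0.0]
ft_force: [-1.1, 0.2, -1.4]
width: 23.4
```

Emit:
{"fn": "send_rows", "kwargs": {"rows": [[0,0,0.002,0,-1],[0,0,0,0,-1]]}}

```text
t: 27.0
ee_pos: [620.2, -78.9, 94.4]
orientation: [0.133, 3.139, -0.0]
ft_force: [0.1, 0.2, -0.8]
width: 23.5
```

Emit:
{"fn": "send_rows", "kwargs": {"rows": [[0,0,0.002,0,-1],[0,0,0,0,-1]]}}

```text
t: 27.2
ee_pos: [620.1, -78.9, 92.3]
orientation: [0.133, 3.139, 0.0]
ft_force: [-0.3, 0.8, -0.0]
width: 23.8
```

Emit:
{"fn": "send_rows", "kwargs": {"rows": [[0,0,0.001,0,-1],[0,0,0,0,-1]]}}

```text
t: 27.4
ee_pos: [620.1, -79.0, 91.3]
orientation: [0.133, 3.139, -0.0]
ft_force: [0.1, 0.6, -0.8]
width: 23.5
```

Emit:
{"fn": "send_rows", "kwargs": {"rows": [[0,0,0.001,0,-1],[0,0,0,0,-1]]}}

```text
t: 27.6
ee_pos: [620.1, -79.0, 91.2]
orientation: [-0.133, -3.139, 0.0]
ft_force: [-3.1, 0.6, 6.7]
width: 23.8
```

Contact at 91.2, where it should be. I'll open just enough and rise.

Emit:
{"fn": "send_rows", "kwargs": {"rows": [[0,0,0,0,-0.35],[0,0,0,0,-0.25],[0,0,0,0,-0.2],[0,0,-0.005,0,-0.2],[0,0,-0.02,0,-0.2]]}}

```text
t: 28.1
ee_pos: [618.8, -78.8, 113.8]
orientation: [-0.133, -3.135, -0.001]
ft_force: [0.5, -0.4, -0.1]
width: 35.1
```

Emit:
{"fn": "send_rows", "kwargs": {"rows": [[0,0,-0.04,0,0],[0.03,0.02,-0.045,0,1],[0.04,0.04,-0.03,0,1],[0,0,0,0,1]]}}

```text
t: 28.5
ee_pos: [565.5, -23.4, 221.0]
orientation: [0.13, 3.136, 0.001]
ft_force: [-0.2, 0.0, -0.4]
width: 63.6
```

```bash
python3 snap.py w19;python3 to.py 462 292.5 88.5 0.1
```

```text
[566.7 -24.5 219.8] [0.13  3.136 0.   ] [-0.06  0.45  1.82  0.    0.87 -1.55] 28.55
now [566.7 -24.5 219.8] th -0.083 tool d mm 130.6 307.2 131.3 turn -0.183
```

View pics/w19.png

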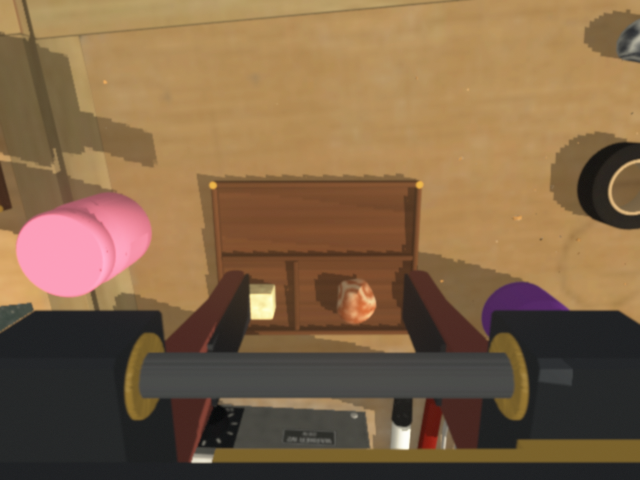

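The brass block (261,300) and rust stone (356,300) both stand flat in their bays, with the long bay empty. Bar next.

Emit:
{"fn": "send_rows", "kwargs": {"rows": [[0.04,0.045,0,-0.05,1],[0.04,0.045,0,-0.05,1],[0.03,0.045,0,-0.05,1],[0.02,0.045,0,-0.03,1],[0,0.045,0,0,1]]}}

```text
t: 29.05
ee_pos: [447.6, 182.9, 216.9]
orientation: [0.15, -3.135, 0.002]
ft_force: [0.1, -0.4, -0.2]
width: 87.9
```

Emit:
{"fn": "send_rows", "kwargs": {"rows": [[0,0.045,0,0,1],[0,0.03,0,0,1],[0,0,0,0,1]]}}

```text
t: 29.35
ee_pos: [443.3, 260.0, 217.3]
orientation: [-0.155, 3.137, 0.001]
ft_force: [0.1, -1.0, -1.0]
width: 87.8
```

```bash
python3 snap.py w20;python3 to.py 462 292.5 88.5 0.1
```

```text
[443.  258.2 217. ] [ 1.540e-01 -3.138e+00  1.000e-03] [ 0.5   0.38  1.94 -0.    0.82 -1.16] 29.4
now [443.  258.2 217. ] th 0.098 tool d mm -22.3 32.3 128.5 turn -0.002
```

View pics/w20.png

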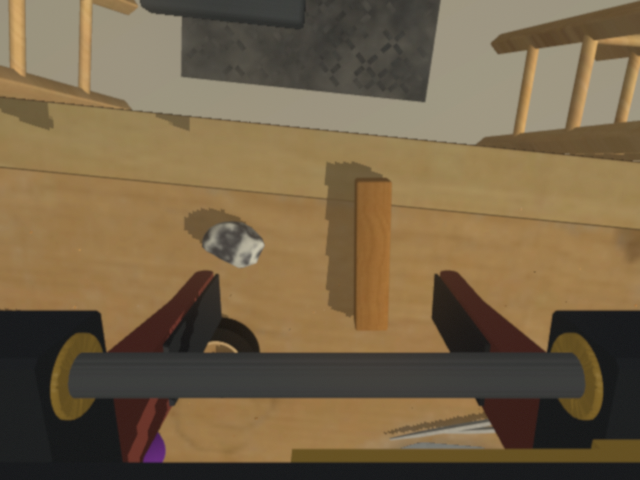

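The bar is square to the jaws at (373,254).

```bash
python3 - <<'E'
import pickle
from h import *
im=pickle.load(open("w20.pkl","rb"));q=onplane(im,[(357,182),(390,180),(389,328),(357,328)],20);print(q.round(1),q.mean(0),depthpts(im,[(373,254)]))
E
```

```text
[[410.9 277.8  20. ]
 [407.4 299.4  20. ]
 [514.1 313.4  20. ]
 [516.4 290.3  20. ]] [462.18789673 295.22232659  20.        ] [[459.75191582 294.88065469  18.7822713 ]]
```

Emit:
{"fn": "send_rows", "kwargs": {"rows": [[-0.02,0.032,0.03,0,0.4],[0,0,0.03,0,0.4],[0,0,0.03,0,0.4],[0,0,0,0,0.4],[0,0,0,0,0.4]]}}

```text
t: 29.9
ee_pos: [459.7, 289.5, 127.4]
orientation: [0.147, -3.136, 0.002]
ft_force: [0.7, 1.1, 0.4]
width: 61.6
```

```bash
python3 snap.py w21;python3 to.py 462 292.5 88.5 0.1
```

```text
[460.2 290.  128.3] [-0.147  3.138 -0.   ] [ 0.54  0.57  1.9  -0.    0.67 -1.12] 29.95
now [460.2 290.  128.3] th 0.094 tool d mm -2.0 2.3 39.8 turn -0.006
```

View pics/w21.png

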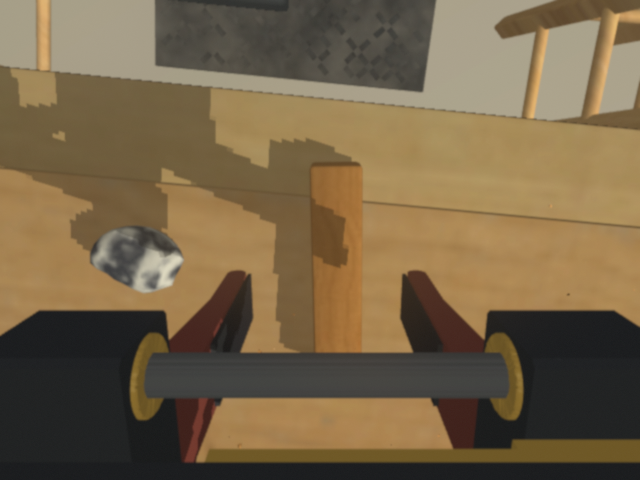

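The bar (336,260) lies between the fingers, about 4 mm right of centre. I'll correct that, go down and close.

Emit:
{"fn": "send_rows", "kwargs": {"rows": [[-0.002,0.004,0.02,0,0.4],[0,0,0.013,0,0.4],[0,0,0.005,0,0.4],[0,0,0,0,0.4]]}}

```text
t: 30.35
ee_pos: [461.0, 294.7, 89.7]
orientation: [0.149, -3.137, 0.001]
ft_force: [1.1, 0.3, -0.5]
width: 61.1
```

Emit:
{"fn": "send_rows", "kwargs": {"rows": [[0,0,0.001,0,-1],[0,0,0,0,-1],[0,0,0,0,-1],[0,0,0,0,-1],[0,0,0,0,-1]]}}

```text
t: 30.85
ee_pos: [461.2, 295.0, 88.9]
orientation: [-0.15, 3.138, 0.0]
ft_force: [0.6, -1.5, 0.7]
width: 25.1
```

Emit:
{"fn": "send_rows", "kwargs": {"rows": [[0,0,0,0,-1],[0,0,0,0,-1],[0,0,0,0,-1]]}}

```text
t: 31.15
ee_pos: [461.2, 295.0, 88.9]
orientation: [-0.15, 3.138, 0.0]
ft_force: [-0.8, -0.2, 3.8]
width: 23.9
```

Emit:
{"fn": "send_rows", "kwargs": {"rows": [[0,0,-0.015,0,-1],[0,0,-0.03,0,-1],[0,0,-0.04,0,-1],[0,0,-0.03,0,-1],[0,0,0,0.1,-1]]}}

```text
t: 31.65
ee_pos: [463.0, 296.1, 208.8]
orientation: [0.009, 3.135, 0.006]
ft_force: [-0.5, 0.3, -1.1]
width: 23.3
```

Emit:
{"fn": "send_rows", "kwargs": {"rows": [[0,0,0,0.14,-1],[0,0,0,0.14,-1],[0,0,0,0.14,-1],[0,0,0,0.14,-1],[0,0,0,0.14,-1]]}}

```text
t: 32.15
ee_pos: [461.0, 294.9, 204.6]
orientation: [1.093, 2.945, 0.0]
ft_force: [0.1, 0.3, -1.2]
width: 23.8
```

Emit:
{"fn": "send_rows", "kwargs": {"rows": [[0,0,0,0.14,-1],[0,0,0,0.14,-1],[0,0,0,0.14,-1],[0,0,0,0.14,-1],[0,0,0,0.14,-1]]}}

```text
t: 32.65
ee_pos: [461.1, 294.9, 204.5]
orientation: [2.037, 2.392, 0.001]
ft_force: [0.4, -0.1, -0.5]
width: 23.9
```

Emit:
{"fn": "send_rows", "kwargs": {"rows": [[0,0,0,0.14,-1],[0,0,0,0.11,-1],[0,0,0,0,-1]]}}

```text
t: 32.95
ee_pos: [461.1, 295.0, 204.5]
orientation: [2.314, 2.125, 0.001]
ft_force: [-1.4, -0.3, -0.4]
width: 24.0
```

```bash
python3 snap.py w22;python3 to.py 565.2 -29.6 93 -1.655
```

```text
[461.1 295.  204.4] [2.310e+00 2.129e+00 1.000e-03] [ 0.55  0.45  1.87 -0.    0.82  0.63] 33.0
now [461.1 295.  204.4] th -1.652 tool d mm -315.0 130.2 111.4 turn 0.003
```

View pics/w22.png

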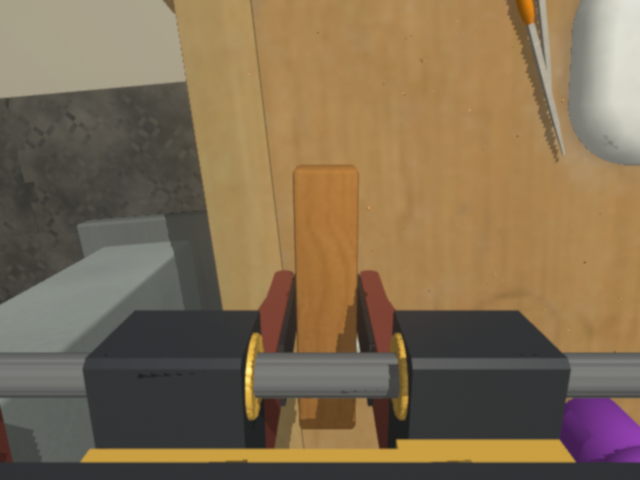

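The bar is held level and straight in the jaws. I'll carry it over the tray.

Emit:
{"fn": "send_rows", "kwargs": {"rows": [[-0.04,0.005,0,0,-1],[-0.045,0.015,0,0,-1],[-0.045,0.02,0,0,-1],[-0.045,0.02,0,0,-1],[-0.045,0.02,0,0,-1]]}}

```text
t: 33.5
ee_pos: [522.7, 67.3, 204.3]
orientation: [2.309, 2.13, 0.001]
ft_force: [1.2, -0.0, -0.2]
width: 24.0
```

Emit:
{"fn": "send_rows", "kwargs": {"rows": [[-0.045,0.02,0,0,-1],[-0.04,0.02,0,0,-1],[-0.01,0.01,0,0,-1],[0,0,0.03,0,-1],[0,0,0,0,-1]]}}

```text
t: 34.0
ee_pos: [562.5, -29.8, 171.4]
orientation: [-2.309, -2.125, 0.006]
ft_force: [-1.1, 0.9, -1.8]
width: 23.6
```

```bash
python3 snap.py w23;python3 to.py 565.2 -29.6 93 -1.655
```

```text
[562.8 -29.4 172.6] [-2.309 -2.126  0.004] [-0.07  0.52  1.84  0.    0.78  0.01] 34.05
now [562.8 -29.4 172.6] th -1.653 tool d mm -0.0 2.4 79.6 turn 0.002
```

View pics/w23.png

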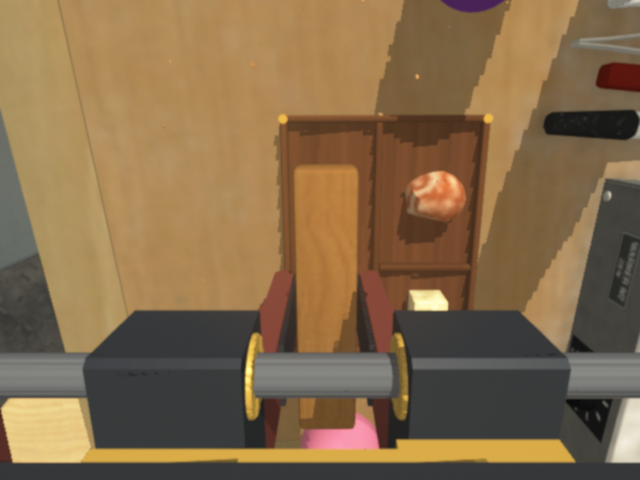

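Well aligned: the bar (326,260) runs parallel to the long bay between columns 288 and 378. Lowering.

Emit:
{"fn": "send_rows", "kwargs": {"rows": [[0,0.001,0.03,0,-1],[0,0,0.03,0,-1],[0,0,0.013,0,-1],[0,0,0,0,-1]]}}

```text
t: 34.45
ee_pos: [564.3, -29.1, 99.9]
orientation: [-2.309, -2.127, 0.003]
ft_force: [-0.2, 0.2, 0.0]
width: 23.8
```

Emit:
{"fn": "send_rows", "kwargs": {"rows": [[0,0,0.003,0,-1],[0,0,0,0,-1]]}}

```text
t: 34.65
ee_pos: [565.9, -29.7, 98.8]
orientation: [2.311, 2.126, 0.002]
ft_force: [-0.1, -0.7, -0.2]
width: 23.7
```

Emit:
{"fn": "send_rows", "kwargs": {"rows": [[0,0,0.002,0,-1],[0,0,0,0,-1]]}}

```text
t: 34.85
ee_pos: [565.5, -29.9, 96.3]
orientation: [2.312, 2.126, 0.001]
ft_force: [-0.0, -0.1, -0.4]
width: 23.9
```

Emit:
{"fn": "send_rows", "kwargs": {"rows": [[0,0,0.002,0,-1],[0,0,0,0,-1]]}}

```text
t: 35.05
ee_pos: [565.2, -29.9, 93.7]
orientation: [-2.313, -2.126, 0.0]
ft_force: [-0.3, -0.9, -0.3]
width: 23.6
```

Emit:
{"fn": "send_rows", "kwargs": {"rows": [[0,0,0.0015,0,-1],[0,0,0,0,-1]]}}

```text
t: 35.25
ee_pos: [565.4, -29.9, 92.9]
orientation: [2.313, 2.126, 0.0]
ft_force: [-1.3, 0.3, 8.7]
width: 23.9
```

Contact at 92.9, as computed. Releasing and rising.

Emit:
{"fn": "send_rows", "kwargs": {"rows": [[0,0,0,0,-0.35],[0,0,0,0,-0.25],[0,0,0,0,-0.2],[0,0,-0.005,0,-0.2],[0,0,-0.02,0,-0.2]]}}

```text
t: 35.75
ee_pos: [564.0, -29.8, 116.0]
orientation: [-2.311, -2.124, 0.004]
ft_force: [0.9, 0.7, 0.0]
width: 35.1
```

Emit:
{"fn": "send_rows", "kwargs": {"rows": [[0,0,-0.04,0,-0.2],[0,0,-0.045,0,0.5],[0,0,-0.045,0,1],[-0.02,-0.03,-0.03,0,1],[-0.03,-0.04,0,0,1]]}}

```text
t: 36.25
ee_pos: [494.0, -74.0, 281.9]
orientation: [2.305, 2.123, 0.01]
ft_force: [0.5, -0.9, 0.2]
width: 63.9
```

Emit:
{"fn": "send_rows", "kwargs": {"rows": [[-0.045,0,0,0,1],[-0.045,0,0,0,1],[0,0,0,0,1]]}}

```text
t: 36.55
ee_pos: [483.3, -167.4, 278.1]
orientation: [2.316, 2.12, 0.0]
ft_force: [1.1, 1.2, -0.1]
width: 86.3
```

```bash
python3 snap.py w24; python3 - <<'E'
from h import *
import pickle
t=get_image("top");pickle.dump(t,open("top2.pkl","wb"));cv2.imwrite("pics/t24.png",cv2.resize(t["color"][180:320,220:490],None,fx=2.9,fy=2.9,interpolation=cv2.INTER_CUBIC))
E
```

```text
[ 483.4 -165.6  277.7] [2.316 2.121 0.   ] [-0.35  0.29  1.9  -0.    0.95 -0.27] 36.6
```

View pics/w24.png

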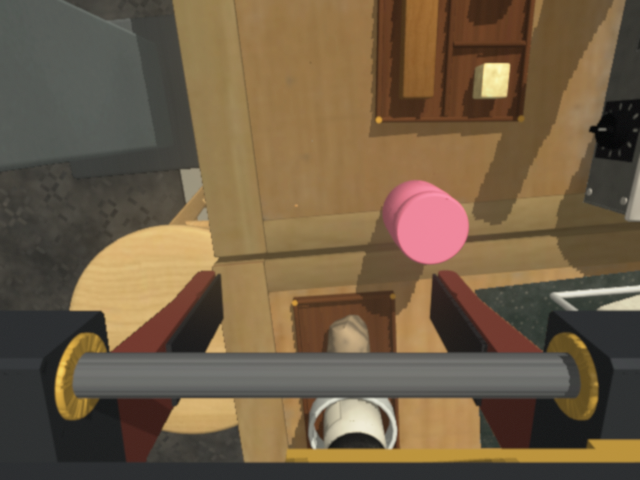

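View pics/t24.png

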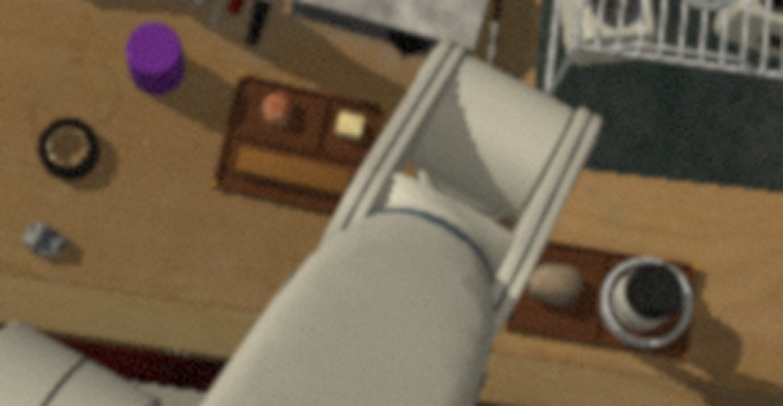

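All five are in place in both views. I'll back off for a numeric check of the tray frames.

Emit:
{"fn": "send_rows", "kwargs": {"rows": [[0.045,0,0,0,1],[0.045,0,0,0,1],[0.045,0,0,0,1],[0.03,0,0,0,1],[0,0,0,0,1]]}}

```text
t: 37.15
ee_pos: [497.3, 5.1, 277.2]
orientation: [-2.306, -2.132, -0.0]
ft_force: [0.7, -0.3, 1.0]
width: 88.0
```

```bash
python3 snap.py w25; python3 - <<'E'
from h import *
import pickle
t=get_image("top");pickle.dump(t,open("top3.pkl","wb"));cv2.imwrite("pics/t25.png",cv2.resize(t["color"][180:320,220:490],None,fx=2.9,fy=2.9,interpolation=cv2.INTER_CUBIC))
E
```

```text
[497.3   3.5 277.1] [-2.307 -2.132  0.   ] [-0.02  0.27  1.93  0.    0.94  0.06] 37.2
```

View pics/w25.png

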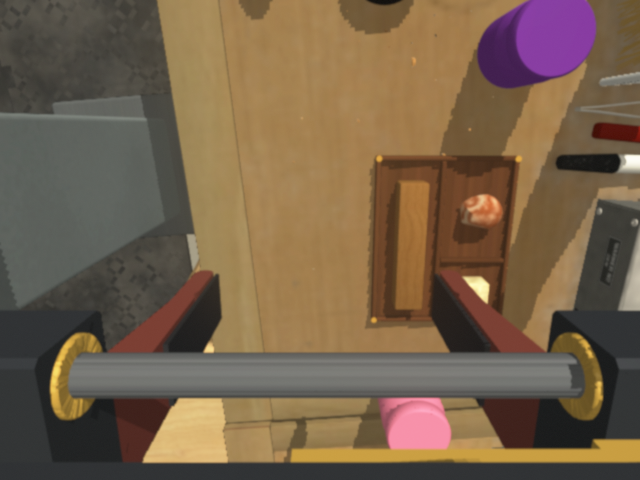

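View pics/t25.png

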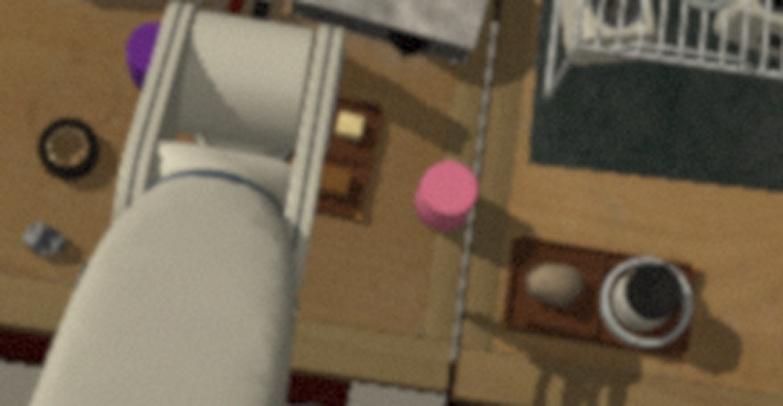

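```bash
python3 - <<'E'
from h import *
import pickle
w=pickle.load(open("w25.pkl","rb"));w24=pickle.load(open("w24.pkl","rb"));t=pickle.load(open("top3.pkl","rb"));t0=pickle.load(open("top.pkl","rb"))
def f(p,c,y):
    d=np.ravel(p)[:2]-c; return np.round([np.cos(y)*d[0]+np.sin(y)*d[1],-np.sin(y)*d[0]+np.cos(y)*d[1]],1)
B=(np.array([595,-32.3]),-.084);C=(np.array([490.8,-338.5]),-.016)
uv=lambda a:np.atleast_2d(np.array(a))/2.9+[220,180]
bar=onplane(w,[(400,181),(428,182),(423,310),(397,309)],24).mean(0);print("bar",f(bar,*B),depthpts(w,[(412,215),(410,290)])[:,2])
print("small",f(onplane(w,(481,211),15),*B)); print("brass w24",f(onplane(w24,(491,79),24),*B),depthpts(w24,(491,79)))
print("brass top",f(onplane(t,uv((350,124)),24),*B))
print("large",f(onplane(t,uv((556,285)),22),*C),"jar",f(onplane(t,uv((652,291)),72),*C))
for n,u,z in(("mid",(43,238),12),("tape",(68,148),15)): print(n,onplane(t,uv(u),z))
a=t0["color"][180:320,220:262].astype(int);b=t["color"][180:320,220:262].astype(int);print("diff mid/tape region",np.abs(a-b).mean(),np.abs(a-b).max())
print(telemetry.get_obs()["t"])
E
```

```text
bar [-28.6  -0.5] [22.77513947 23.32207188]
small [28.9 29.3]
brass w24 [ 25.5 -43. ] [[617.10397035 -77.21916555  23.29814496]]
brass top [ 27.2 -45.9]
large [-0.7 43. ] jar [ -2.3 -37.4]
mid [[464.53591578 195.60182604  12.        ]]
tape [[555.55244634 187.13133159  15.        ]]
diff mid/tape region 18.887301587301586 174
37.25
```

All are within limits. The tape's pixel (243.5,231) and the grey stone's position are the same as at the start. I'm handing in.

```bash
python3 -c "
from workcell import ctrl
print(ctrl.close_job())"
```

```text
the job is handed in; nothing more can be done
None
```

I put all five things in their places, one grasp each with no retries, and handed the job in at about 37 s of the 128 s. The hand-in reports no verdict.

My last camera checks, in each tray's own frame:

| Thing | Bay | Measured x, y (mm) | Bay centre x, y (mm) |
|---|---|---|---|
| Large stone | open bay | −1, 43 | 0, 44 |
| Jar | collar | −2, −37 | 0, −43 |
| Bar | long bay | −29, −1 | −30, 0 |
| Small stone | larger short bay | 29, 29 | 27, 28 |
| Brass block | smaller short bay | 26, −44 | 27, −44 |

- **Heights:** the tops of the bar, brass block and jar read within about 1 mm of resting on the tray floors. I did not measure the two stones' heights after placing; they touched down at the expected height and look flat in the pictures.
- **Jar:** it sits about 5 mm off the collar centre, within the 13 mm allowed.
- **Middle stone and tape:** the grey stone is within about 2 mm of where it started, and the tape is at the same pixel.
- **Check that disagreed:** a plain before/after picture difference around the middle stone and tape was large. I put it down to the arm and its shadow being over that area, without confirming it. I relied on the measured positions instead.

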